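# Reassemble the four-channel dosing pump

### The job

The dosing pump was closed up empty after washing and must be put back together: first shut its inlet valve fully (red lever square across the pipe, over the red mark) and keep it shut, then lift the cover plate off and lay it flat on the blue-grey mat. Fit every rotor from the tray onto a drive shaft of its own, each turned so that the flat in its bore matches the shaft's flat and lowered fully home, then put the cover back over the two studs until it lies flush on the pump head, and last of all open the valve half way, the lever over the middle (yellow) mark at 45 degrees. Leave the reagent bottle, the flask and the tube block where they stand.

Things in the scene. Friction and masses are not known exactly. Their poses are not given: they have to be found in the camera images.
- pump: four-channel dosing pump, fixed. Origin: centre of its base on the bench, y along its length, z up. White housing 200 (x) x 250 (y) mm, 62 high; on it a pale head block 160 x 200 mm, rim 96 above the bench, with four open wells of 66 mm diameter, floor at 74, at x = +-38, y = +-38 mm, a shaft in each. Inlet pipe and ball valve at the -y end to y = -214 mm; nipples to x = +-103 at 79 height
- shaft1: dark steel drive shaft of D section in a pump well, braked: it does not turn. 20 mm diameter, one flat 5.5 mm from the axis, 18 mm tall, tip chamfered 2.5 mm (4 mm below the rim). Origin: on its axis at the well floor; its x axis points out of the flat. The flat is orange, and a short orange line on the end face runs from the axis towards it
- shaft2: dark steel drive shaft of D section in a pump well, braked: it does not turn. 20 mm diameter, one flat 5.5 mm from the axis, 18 mm tall, tip chamfered 2.5 mm (4 mm below the rim). Origin: on its axis at the well floor; its x axis points out of the flat. The flat is orange, and a short orange line on the end face runs from the axis towards it
- shaft3: dark steel drive shaft of D section in a pump well, braked: it does not turn. 20 mm diameter, one flat 5.5 mm from the axis, 18 mm tall, tip chamfered 2.5 mm (4 mm below the rim). Origin: on its axis at the well floor; its x axis points out of the flat. The flat is orange, and a short orange line on the end face runs from the axis towards it
- shaft4: dark steel drive shaft of D section in a pump well, braked: it does not turn. 20 mm diameter, one flat 5.5 mm from the axis, 18 mm tall, tip chamfered 2.5 mm (4 mm below the rim). Origin: on its axis at the well floor; its x axis points out of the flat. The flat is orange, and a short orange line on the end face runs from the axis towards it
- tray: flat grey draining tray with white lip, fixed to the bench, 204 x 204 mm, floor 6 mm above the bench, lip 12 mm; the rotors stand on it. Origin: centre of its underside
- rotor1: pump rotor, 120 g, upright on the tray; may be absent (None). Blue six-vane wheel, 56 mm across, 16 high; hub 32 mm across up to 20; then a round pale journal, 32 mm across, up to 54 mm, to grip. D bore from below, 20 deep, 22.4 across, flat 6.7 from the axis. Origin: centre of underside. x axis: towards the bore's flat, shown by an orange line on top (centre to edge) and down the journal
- rotor2: pump rotor like rotor1; may be absent (None). Any rotor fits any shaft: 1.2 mm play all round, so it passes only within about 8 degrees of the flat. Home, its origin is at the shaft's origin and its x axis along the shaft's x; the journal's top then stands 32 mm above the rim. Unmatched, it rests on the shaft's tip, 18 mm too high
- rotor3: pump rotor like rotor1; may be absent (None). Any rotor fits any shaft: 1.2 mm play all round, so it passes only within about 8 degrees of the flat. Home, its origin is at the shaft's origin and its x axis along the shaft's x; the journal's top then stands 32 mm above the rim. Unmatched, it rests on the shaft's tip, 18 mm too high
- rotor4: pump rotor like rotor1; may be absent (None). Any rotor fits any shaft: 1.2 mm play all round, so it passes only within about 8 degrees of the flat. Home, its origin is at the shaft's origin and its x axis along the shaft's x; the journal's top then stands 32 mm above the rim. Unmatched, it rests on the shaft's tip, 18 mm too high
- stud1 (a point): tip of one of two upright steel studs on the pump's rim, at the pump's x = 0, y = -85 mm: 10 mm diameter, coned over the top 6 mm, 42 mm above the rim
- stud2 (a point): tip of the other stud, at the pump's x = 0, y = +85 mm
- cover: grey aluminium cover plate, 160 (x) x 200 (y) x 6 mm, 350 g, at first on the pump, seated, handle up. Four 40 mm holes at x, y = +-38 mm pass the journals; two 13 mm holes at x = 0, y = +-85 mm go over the studs. Origin: centre of underside, z up. Seated, its underside lies on the rim, its origin 96 mm above the pump's origin, its axes along the pump's or half a turn from them (both fit)
- mat: blue-grey rubber mat for the cover, fixed on the bench, 240 (x) x 280 (y) mm, 2 mm thick. Origin: centre of its underside
- cover_handle (a point): middle of the cover's black grab bar, 57 mm above the plate's underside: 12 mm wide (cover's x), 86 mm long (cover's y), 14 mm high, on two round legs at y = +-36 mm, 44 mm of free height under it
- valve (a joint): angle of the red valve lever, about a vertical axis: 0 = shut, at its stop, square across the pipe, along the pump's +x, over the red mark; 0.785 = half open, yellow mark; 1.571 = open, along the pipe to the pump's -y, green mark. It grows clockwise seen from above and stays where it is left (about 2 N at the grip moves it)
- lever_grip (a point): middle of the red grip sleeve of the valve lever, 66 mm from the valve's axis and 114 mm above the bench; the sleeve is 12 mm wide, 22 mm high and 62 mm long, along the lever. Its x axis points outward along the lever, z up
- lever_axis (a point): point on the vertical axis of the valve lever, at the height of its grip
- reagent: clear bottle with blue cap, 68 mm diameter, 135 mm tall: bystander. Origin: centre of its base
- flask: glass volumetric flask, 70 mm diameter, 166 mm tall: bystander. Origin: centre of its base
- tubes: white foam block 85 x 150 mm holding orange-capped tubes, 99 mm tall: bystander. Origin: centre of its base
There are look-alikes about, which are no part of the job. Leave any green or turquoise look-alike of the rotor2 alone.

How it is judged:
On the way, in this order (a step that is already met when the one before it is completed fails the run):
1. the inlet valve is fully shut (within 0.12 rad of the stop) (value of joint valve below 0.12 rad), for 0.2 s.
2. with the valve shut, the cover lies flat on the mat (its centre within 60 mm of the mat's) (horizontal distance between cover and mat below 0.06 m and height (world z) of cover below 0.006 m and angle between cover's own z axis and vertical below 0.05 rad and value of joint valve below 0.12 rad), for 0.2 s.
3. with the valve shut, every rotor is fully home on a shaft of its own, flats matching (((horizontal distance between rotor1 and shaft1 below 0.004 m and angle between the x axis of rotor1 and the x axis of shaft1, either way round below 0.26 rad) or (horizontal distance between rotor1 and shaft2 below 0.004 m and angle between the x axis of rotor1 and the x axis of shaft2, either way round below 0.26 rad) or (horizontal distance between rotor1 and shaft3 below 0.004 m and angle between the x axis of rotor1 and the x axis of shaft3, either way round below 0.26 rad) or (horizontal distance between rotor1 and shaft4 below 0.004 m and angle between the x axis of rotor1 and the x axis of shaft4, either way round below 0.26 rad)) and z of rotor1 in the frame of pump between 0.071 and 0.0768 m and angle between each of rotor1, rotor2, rotor3, rotor4's own z axis and vertical below 0.08 rad and ((horizontal distance between rotor2 and shaft1 below 0.004 m and angle between the x axis of rotor2 and the x axis of shaft1, either way round below 0.26 rad) or (horizontal distance between rotor2 and shaft2 below 0.004 m and angle between the x axis of rotor2 and the x axis of shaft2, either way round below 0.26 rad) or (horizontal distance between rotor2 and shaft3 below 0.004 m and angle between the x axis of rotor2 and the x axis of shaft3, either way round below 0.26 rad) or (horizontal distance between rotor2 and shaft4 below 0.004 m and angle between the x axis of rotor2 and the x axis of shaft4, either way round below 0.26 rad)) and z of rotor2 in the frame of pump between 0.071 and 0.0768 m and ((horizontal distance between rotor3 and shaft1 below 0.004 m and angle between the x axis of rotor3 and the x axis of shaft1, either way round below 0.26 rad) or (horizontal distance between rotor3 and shaft2 below 0.004 m and angle between the x axis of rotor3 and the x axis of shaft2, either way round below 0.26 rad) or (horizontal distance between rotor3 and shaft3 below 0.004 m and angle between the x axis of rotor3 and the x axis of shaft3, either way round below 0.26 rad) or (horizontal distance between rotor3 and shaft4 below 0.004 m and angle between the x axis of rotor3 and the x axis of shaft4, either way round below 0.26 rad)) and z of rotor3 in the frame of pump between 0.071 and 0.0768 m and ((horizontal distance between rotor4 and shaft1 below 0.004 m and angle between the x axis of rotor4 and the x axis of shaft1, either way round below 0.26 rad) or (horizontal distance between rotor4 and shaft2 below 0.004 m and angle between the x axis of rotor4 and the x axis of shaft2, either way round below 0.26 rad) or (horizontal distance between rotor4 and shaft3 below 0.004 m and angle between the x axis of rotor4 and the x axis of shaft3, either way round below 0.26 rad) or (horizontal distance between rotor4 and shaft4 below 0.004 m and angle between the x axis of rotor4 and the x axis of shaft4, either way round below 0.26 rad)) and z of rotor4 in the frame of pump between 0.071 and 0.0768 m and value of joint valve below 0.12 rad), for 0.3 s.
4. with the valve shut, the cover lies flush on the pump head over both studs (all of step 3 and horizontal distance between cover and pump below 0.004 m and angle between the x axis of cover and the x axis of pump, either way round below 0.05 rad and z of cover in the frame of pump between 0.093 and 0.0985 m and angle between cover's own z axis and vertical below 0.035 rad), for 0.3 s.
At the end, for the whole second after the job is handed in: every rotor present sits home on a shaft (within 4 mm of its axis, 0.26 rad of its flat, and 3 mm of full depth), the cover lies flush over both studs (within 4 mm and 0.05 rad of its place, within 2.5 mm of the rim, level), the valve lever is within 0.10 rad of 45 degrees, and all is at rest (((horizontal distance between rotor1 and shaft1 below 0.004 m and angle between the x axis of rotor1 and the x axis of shaft1, either way round below 0.26 rad) or (horizontal distance between rotor1 and shaft2 below 0.004 m and angle between the x axis of rotor1 and the x axis of shaft2, either way round below 0.26 rad) or (horizontal distance between rotor1 and shaft3 below 0.004 m and angle between the x axis of rotor1 and the x axis of shaft3, either way round below 0.26 rad) or (horizontal distance between rotor1 and shaft4 below 0.004 m and angle between the x axis of rotor1 and the x axis of shaft4, either way round below 0.26 rad)) and z of rotor1 in the frame of pump between 0.071 and 0.0768 m and angle between each of rotor1, rotor2, rotor3, rotor4's own z axis and vertical below 0.08 rad and ((horizontal distance between rotor2 and shaft1 below 0.004 m and angle between the x axis of rotor2 and the x axis of shaft1, either way round below 0.26 rad) or (horizontal distance between rotor2 and shaft2 below 0.004 m and angle between the x axis of rotor2 and the x axis of shaft2, either way round below 0.26 rad) or (horizontal distance between rotor2 and shaft3 below 0.004 m and angle between the x axis of rotor2 and the x axis of shaft3, either way round below 0.26 rad) or (horizontal distance between rotor2 and shaft4 below 0.004 m and angle between the x axis of rotor2 and the x axis of shaft4, either way round below 0.26 rad)) and z of rotor2 in the frame of pump between 0.071 and 0.0768 m and ((horizontal distance between rotor3 and shaft1 below 0.004 m and angle between the x axis of rotor3 and the x axis of shaft1, either way round below 0.26 rad) or (horizontal distance between rotor3 and shaft2 below 0.004 m and angle between the x axis of rotor3 and the x axis of shaft2, either way round below 0.26 rad) or (horizontal distance between rotor3 and shaft3 below 0.004 m and angle between the x axis of rotor3 and the x axis of shaft3, either way round below 0.26 rad) or (horizontal distance between rotor3 and shaft4 below 0.004 m and angle between the x axis of rotor3 and the x axis of shaft4, either way round below 0.26 rad)) and z of rotor3 in the frame of pump between 0.071 and 0.0768 m and ((horizontal distance between rotor4 and shaft1 below 0.004 m and angle between the x axis of rotor4 and the x axis of shaft1, either way round below 0.26 rad) or (horizontal distance between rotor4 and shaft2 below 0.004 m and angle between the x axis of rotor4 and the x axis of shaft2, either way round below 0.26 rad) or (horizontal distance between rotor4 and shaft3 below 0.004 m and angle between the x axis of rotor4 and the x axis of shaft3, either way round below 0.26 rad) or (horizontal distance between rotor4 and shaft4 below 0.004 m and angle between the x axis of rotor4 and the x axis of shaft4, either way round below 0.26 rad)) and z of rotor4 in the frame of pump between 0.071 and 0.0768 m and horizontal distance between cover and pump below 0.004 m and angle between the x axis of cover and the x axis of pump, either way round below 0.05 rad and z of cover in the frame of pump between 0.093 and 0.0985 m and angle between cover's own z axis and vertical below 0.035 rad and value of joint valve between 0.685 and 0.885 rad and velocity of joint valve below 0.05 rad/s and linear speed of each of cover, rotor1, rotor2, rotor3, rotor4 below 0.02 m/s); the robot touches nothing.
It fails at once if the reagent is pushed more than 30 mm or tipped over (distance of reagent from where it was at the start of the episode above 0.03 m or angle between reagent's own z axis and vertical above 0.35 rad).
It fails at once if the flask is pushed more than 30 mm or tipped over (distance of flask from where it was at the start of the episode above 0.03 m or angle between flask's own z axis and vertical above 0.35 rad).
It fails at once if the tubes is pushed more than 30 mm or tipped over (distance of tubes from where it was at the start of the episode above 0.03 m or angle between tubes's own z axis and vertical above 0.35 rad).
Of rotor1, rotor2, rotor3, rotor4 only 2 to 4 are there at a start; the rules pass over those that are not, and their reading is None.
At some moment in a run one of rotor1, rotor2, rotor3, rotor4, cover may be knocked a few centimetres aside while the robot is not near it.
It also fails if it takes over 210 s, if anything falls off the work surface, if the arm or the gripper's body presses on something with over 40 N, if the wrist force passes 120 N, or if a joint passes its speed limit or range.

### The arm

A 6-joint arm with a two-finger parallel gripper is mounted at the origin on the work surface. World frame = base frame: x ahead of the robot, y to its left, z up, the work surface at z = 0. Lengths are in m, angles in rad, forces in N, time in s.
With the tool pointing down it reaches from about 0.35 to 0.775 m from the base axis. Payload 7.3 kg.
Tool frame: the origin (TCP) lies midway between the tips of the shut fingers; the grasp point (between the pads) lies robot.grasp_offset behind it (robot.grasp_offset is the distance from the TCP to the grasp point, in m); z points along the fingers, x is the direction in which the jaws open and shut, and the axes are right-handed (so a half turn about z gives the same grasp; the last joint's range is limited). The gripper opens to 92 mm and grips with 3 to 60 N. Pads are 19 mm wide; open, the fingers measure 130 mm over their backs; the gripper's body (75 mm by 190 mm) begins 47 mm behind the grasp point.
Start: joints at [-1.409, 0.342, 1.524, -0, 1.275, -0.146], TCP at [0.159, -0.5, 0.227] pointing down, gripper open.
Joint ranges: [-2.53, 2.53], [-0.77, 2.02], [0.04, 2.7], [-1, 4.14], [0.28, 2.66], [-3.11, 3.11]. Speed limits (rad/s): [2.57, 2.57, 3.14, 3.14, 3.14, 3.14].

### API

Orientations are given as [roll, pitch, yaw] about the fixed x, y, z axes, in that order (R = Rz(yaw) Ry(pitch) Rx(roll)).
In Python, from cell import robot gives the robot as it stands. The module is installed in compiled form; this text tells all that it offers.
- The arm moves only by the tool move_arm, never from a script. Its argument "increments" is a list of rows, each a list of 7 numbers: the finger opening in mm, from 0 to 91.8, then the shift along the tool's x, y, z in mm, then the turn, a rotation vector about the tool's x, y, z in rad. A call has 1 to 12 rows; each row shifts and turns the pose as measured when the row begins, along the tool's axes as they then stand; what a row does not reach is not made up. A row lasts 1/8 s, in which the tool goes at most 62.5 mm and 10.7 degrees, less where a joint would pass 70% of its speed; a pose out of reach is approached as far as the arm can. A call is refused whole if a number of a shift passes 62.5 or a number of a turn 0.188, either way. A call with a gripper value outside its range is refused whole. The fingers move at their own pace and stop on an object; "newtons" is the grip in N (left out, the last holds). Time passes only in rows, so rows that do not move let the fingers close. It gives the time, the measured TCP pose, the force and the opening at its end, in the units of the state.
- robot.observe(): the state, without advancing time (a new reading comes with each control period).
- robot.read_camera(name): name is "scene" or "top"; returns a dict with "img" (480x640x3 uint8, red, green, blue), "fx", "fy", "cx", "cy" (pixels), "T" (4x4, takes a point from camera to world coordinates). Camera axes: x right, y down, z forward; pixel columns grow to the right and rows downward; lengths in m; the calibration is good to about 2 mm. A picture is of the moment at which its call begins. There is no depth.
- robot.hand_in(): hands the job in, once; it reports no verdict.
Trained networks look in the newest picture that a camera, given by its name, has taken for a name from the list of things; names that differ only in an ending like _2 or _b are one class to them, and where a whole thing is asked for, a point or a joint stands for the part that bears it (a point fixed in the world has none). Each returns a list of dicts, best first, with "conf" (0 to 1); they miss things now and then, are a little off and sometimes report something else, mostly with a low value. They report only what shows in the picture. A call takes as long as a camera call. They do not tell look-alikes from the thing itself.
- robot.look_for(thing, camera): "rect" ([left, top, width, height] in pixels, round what is visible of it).
The state is a dict: "time": time; "qpos": joint angles; "qvel": joint speeds; "joint_efforts": joint torques, N m; "tool_pos": TCP position; "tool_rot": TCP orientation; "contact_force": force on the tool from outside, world axes, zero at the start; "torque": the same for the moment, N m; "opening": finger opening in m.
Only numpy, scipy, OpenCV 4.12 (cv2) and the standard library are available. Lean on these libraries where they do the work, as an engineer would, in place of code of your own. Each camera call takes 0.05 s, during which the arm holds its last target.

## Working session

There is one attempt and no reset: what is moved stays moved. The work goes in short steps, Python scripts to look and compute and a tool call to move; the robot and the scene stay as the last step left them, time stands still between calls to the robot, and variables do not carry over. Pictures are saved under pics/ and viewed, and the job is handed in when it is done.

Besides the shell and the picture viewer there is one more tool, called after "Request:" in YAML: its name, and indented under it one key for each argument. move_arm: Moves the arm, as the interface text tells. Its arguments: {"type":"object","properties":{"increments":{"type":"array"},"newtons":{"type":"number"}},"required":["increments"]}

```bash
mkdir -p pics; ls
python3 - <<'E'
from cell import robot
import cv2
print(robot.observe())
for n in ("scene","top"):
    c=robot.read_camera(n); cv2.imwrite(f"pics/{n}0.png",c["img"][:,:,::-1]); print(n,c["fx"],c["fy"],c["cx"],c["cy"]); print(c["T"].round(4))
print(robot.__dict__ if hasattr(robot,'__dict__') else '', getattr(robot,'grasp_offset',None))
E
```

```text
pics
{'time': 0.0, 'qpos': array([-1.40897326e+00,  3.42691314e-01,  1.52500853e+00,  1.64678914e-05,
        1.27538856e+00, -1.46017581e-01]), 'qvel': array([ 0.00046746, -0.00055455, -0.00015303,  0.00020741,  0.00072252,
        0.00090082]), 'joint_efforts': array([ 6.37539506e-05, -4.31239700e+01, -2.44218099e+01,  7.16726203e-02,
        5.60436677e-02, -1.22687366e-04]), 'tool_pos': array([ 0.15902793, -0.4999155 ,  0.22606422]), 'tool_rot': array([-3.14135944e+00,  1.47754682e-03, -1.26296031e+00]), 'contact_force': array([-0.42967764,  0.04903765,  0.31459799]), 'torque': array([0.01433276, 0.01105531, 0.00631143]), 'opening': 0.09186846464819025}
scene 564.0428507302694 564.0428507302694 310.5834190975833 234.6316839890179
[[-0.8888  0.373  -0.2664  0.8793]
 [ 0.4582  0.7098 -0.535   0.7084]
 [-0.0105 -0.5976 -0.8018  1.1037]
 [ 0.      0.      0.      1.    ]]
top 598.6633778294093 598.6633778294093 312.6632448400236 252.40904197285118
[[-0.0211 -0.9883  0.1513  0.2896]
 [-0.9997  0.0229  0.0102  0.0352]
 [-0.0135 -0.1511 -0.9884  1.6936]
 [ 0.      0.      0.      1.    ]]
{} 0.0188
```

View pics/scene0.png

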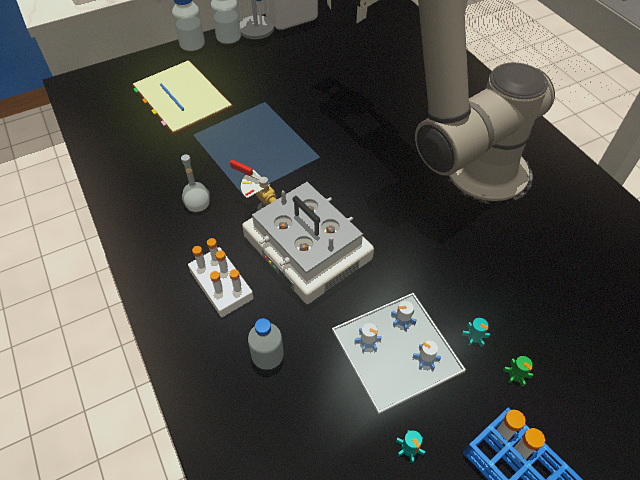

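View pics/top0.png

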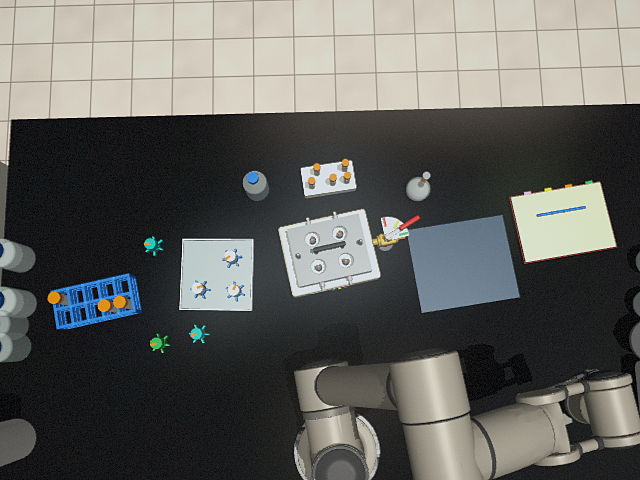

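The pump is at top (330,250), with the lever pointing to (418,217). Three blue rotors stand in the tray, at scene (369,336), (404,315) and (428,352). The turquoise and green look-alikes sit outside it, at scene (478,331), (520,368) and (411,444). The mat is at top (465,263).

```bash
cat > h.py <<'E'
import numpy as np, cv2
from cell import robot
def cam(n): return robot.read_camera(n)
def ray(c,u,v):
    d=c["T"][:3,:3]@np.array([(u-c["cx"])/c["fx"],(v-c["cy"])/c["fy"],1]); return c["T"][:3,3],d
def p2w(c,u,v,z):
    o,d=ray(c,u,v); return o+d*(z-o[2])/d[2]
def w2p(c,P):
    P=np.atleast_2d(P); q=(P-c["T"][:3,3])@c["T"][:3,:3]
    return np.c_[c["fx"]*q[:,0]/q[:,2]+c["cx"],c["fy"]*q[:,1]/q[:,2]+c["cy"]]
def crop(c,name,u,v,w,h,s):
    u=int(max(0,min(640-w,u-w//2)));v=int(max(0,min(480-h,v-h//2)))
    im=cv2.resize(c["img"][v:v+h,u:u+w,::-1],None,fx=s,fy=s,interpolation=cv2.INTER_CUBIC)
    cv2.imwrite("pics/"+name,im); print(name,"origin",u,v,"scale",s)
E
python3 - <<'E'
from h import *
c=cam("scene"); t=cam("top")
crop(c,"s_pump.png",300,230,160,150,5)
crop(t,"t_pump.png",345,250,160,120,5)
crop(c,"s_tray.png",400,345,150,120,5)
crop(t,"t_tray.png",217,275,100,100,6)
for k in ["pump","cover","mat","tray","rotor1","reagent","flask","tubes","valve"]:
    for n in("scene","top"):
        print(k,n,[(np.round(r["rect"]).tolist(),round(r["conf"],2)) for r in robot.look_for(k,n)])
E
```

```text
s_pump.png origin 220 155 scale 5
t_pump.png origin 265 190 scale 5
s_tray.png origin 325 285 scale 5
t_tray.png origin 167 225 scale 6
pump scene [([229.0, 159.0, 144.0, 144.0], 0.64)]
pump top [([276.0, 210.0, 144.0, 85.0], 0.56), ([298.0, 157.0, 57.0, 46.0], 0.27), ([338.0, 233.0, 4.0, 8.0], 0.23)]
cover scene [([252.0, 182.0, 106.0, 90.0], 0.68), ([247.0, 320.0, 39.0, 48.0], 0.38)]
cover top [([289.0, 212.0, 88.0, 75.0], 0.72)]
mat scene [([194.0, 105.0, 121.0, 85.0], 0.9), ([332.0, 294.0, 136.0, 122.0], 0.43)]
mat top [([409.0, 217.0, 109.0, 96.0], 0.71)]
tray scene []
tray top [([179.0, 238.0, 74.0, 75.0], 0.79)]
rotor1 scene [([398.0, 431.0, 25.0, 33.0], 0.93), ([413.0, 343.0, 28.0, 26.0], 0.84), ([390.0, 299.0, 27.0, 32.0], 0.71), ([355.0, 325.0, 26.0, 28.0], 0.62), ([466.0, 321.0, 25.0, 26.0], 0.59), ([503.0, 354.0, 30.0, 31.0], 0.57)]
rotor1 top [([193.0, 325.0, 14.0, 16.0], 0.74), ([225.0, 280.0, 20.0, 20.0], 0.7), ([150.0, 335.0, 19.0, 14.0], 0.69), ([189.0, 279.0, 23.0, 21.0], 0.55), ([145.0, 238.0, 18.0, 18.0], 0.52), ([225.0, 251.0, 17.0, 14.0], 0.5)]
reagent scene [([246.0, 320.0, 43.0, 50.0], 0.9), ([230.0, 160.0, 142.0, 142.0], 0.64), ([190.0, 239.0, 62.0, 78.0], 0.27)]
reagent top []
flask scene [([181.0, 158.0, 30.0, 53.0], 0.6)]
flask top [([407.0, 170.0, 22.0, 32.0], 0.55)]
tubes scene [([187.0, 239.0, 66.0, 77.0], 0.89)]
tubes top [([298.0, 158.0, 59.0, 40.0], 0.85), ([288.0, 213.0, 86.0, 75.0], 0.33)]
valve scene [([232.0, 161.0, 36.0, 23.0], 0.74), ([252.0, 180.0, 111.0, 90.0], 0.33)]
valve top [([385.0, 215.0, 34.0, 23.0], 0.45)]
```

View pics/s_pump.png

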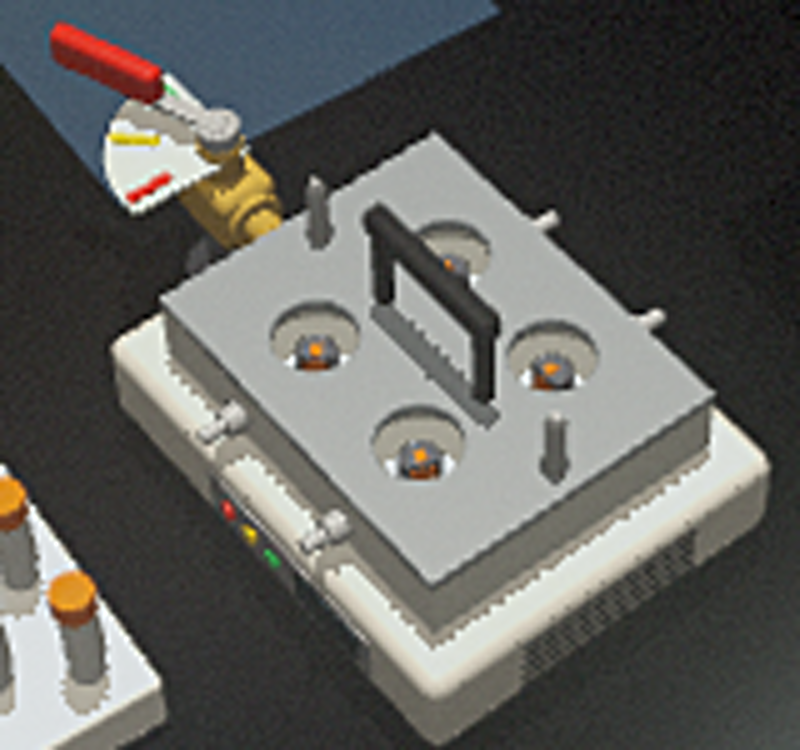

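View pics/t_pump.png

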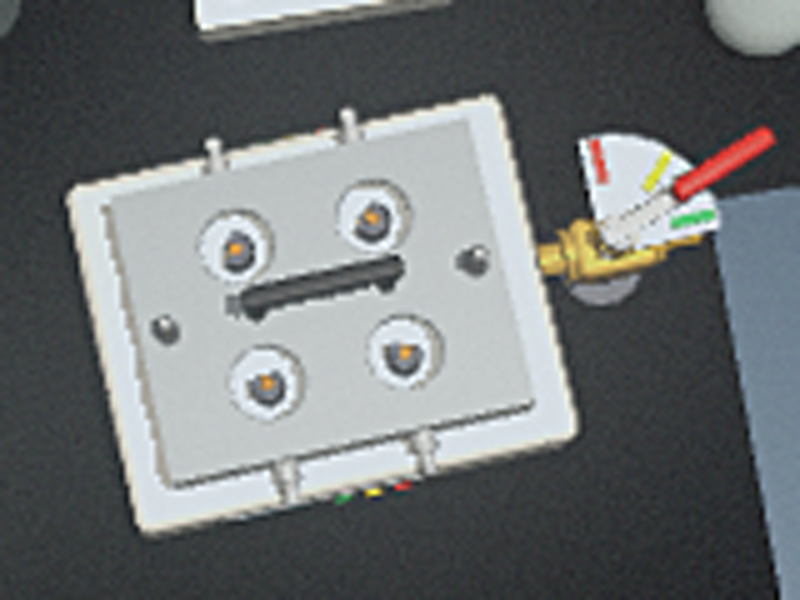

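View pics/s_tray.png

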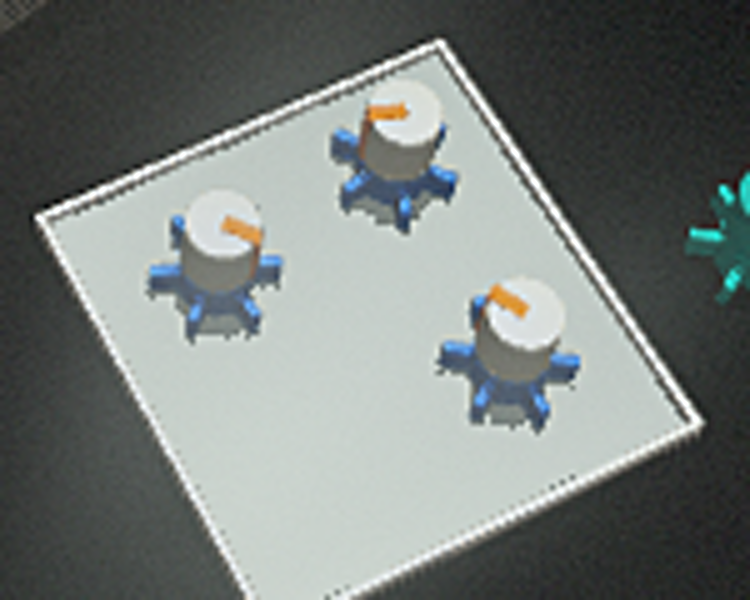

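View pics/t_tray.png

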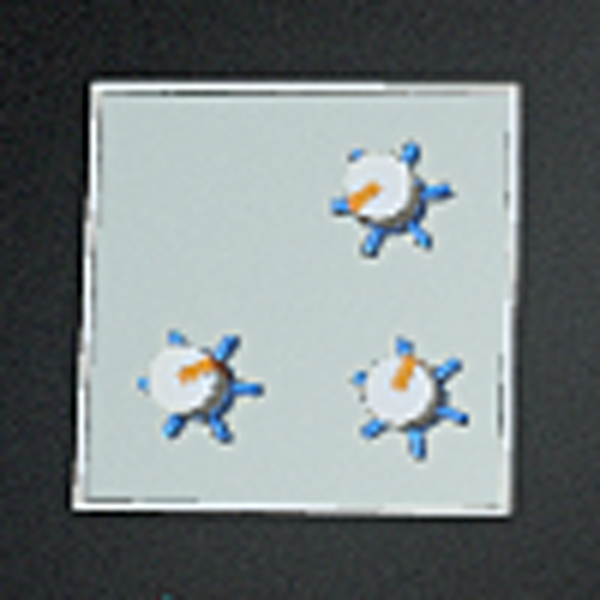

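```bash
cat > fit.py <<'E'
from h import *
from scipy.optimize import least_squares
c=cam("scene"); t=cam("top")
def px(l,o,s): l=np.array(l,float); return (l+.5)/s-.5+np.array(o)
loc=np.array([[.08,.1,.102],[.08,-.1,.102],[-.08,-.1,.102],[-.08,.1,.102]])
sl=np.array([[0,-.085,.138],[0,.085,.138]])
ts=px([(106,205),(468,120),(535,405),(172,487)],(265,190),5)
ss=px([(433,583),(162,297),(433,133),(713,395)],(220,155),5)
ssl=px([(316,178),(555,414)],(220,155),5)
def W(p,L):
    R=np.array([[np.cos(p[2]),-np.sin(p[2])],[np.sin(p[2]),np.cos(p[2])]]); return np.c_[L[:,:2]@R.T+p[:2],L[:,2]]
f1=lambda p:(w2p(t,W(p,loc))-ts).ravel()
f2=lambda p:np.r_[(w2p(c,W(p,loc))-ss).ravel(),(w2p(c,W(p,sl))-ssl).ravel()]
p0=p2w(t,*ts.mean(0),.102); p0=[p0[0],p0[1],.2]
for f in (f1,f2,lambda p:np.r_[f1(p),f2(p)]):
    r=least_squares(f,p0); print(r.x.round(4),r.fun.round(2))
p=r.x
# mat, tray rough
for nm,l,cc,z in [("mat",[(409,229),(503,216),(519,298),(422,312)],t,.002)]:
    P=[p2w(cc,u,v,z)[:2] for u,v in l]; print(nm,np.round(P,4),np.mean(P,0))
# rotors: top centre at z .006+.054
for nm,cc,l,o,s in [("top",t,[(380,187),(187,380),(403,390)],(167,225),6),("scene",c,[(224,222),(525,315),(404,113)],(325,285),5)]:
    for q in px(l,o,s): print(nm,p2w(cc,*q,.060).round(4))
print("linesdir")
for a,b in [((380,187),(355,203)),((187,380),(215,366)),((403,390),(408,358))]:
    A=p2w(t,*px([a],(167,225),6)[0],.06);B=p2w(t,*px([b],(167,225),6)[0],.06);d=B-A;print("top",np.degrees(np.arctan2(d[1],d[0])).round(1),np.linalg.norm(d).round(4))
for a,b in [((224,222),(260,238)),((525,315),(492,292)),((404,113),(370,114))]:
    A=p2w(c,*px([a],(325,285),5)[0],.06);B=p2w(c,*px([b],(325,285),5)[0],.06);d=B-A;print("sc",np.degrees(np.arctan2(d[1],d[0])).round(1),np.linalg.norm(d).round(4))
# lever
ax=W(p,np.array([[0,-.17,.114]]));print("axis guess",ax)
print("lever tip top",p2w(t,*px([(768,137)],(265,190),5)[0],.12),"inner",p2w(t,*px([(683,190)],(265,190),5)[0],.12))
print("lever tip sc",p2w(c,*px([(60,42)],(220,155),5)[0],.12),"inner",p2w(c,*px([(158,84)],(220,155),5)[0],.12), "hub",p2w(c,*px([(222,122)],(220,155),5)[0],.12))
E
python3 fit.py
```

```text
[0.5383 0.0085 0.2045] [ 0.13 -0.58 -0.37  0.03  0.29  0.08 -0.05  0.46]
[0.5407 0.0074 0.1971] [-0.33  0.07 -0.45 -0.06  0.38 -0.23  0.32 -0.48 -0.04  0.47  0.14  0.14]
[0.54   0.0078 0.1999] [ 0.5  -1.4   0.05 -0.46  0.46 -0.37  0.05 -0.32  0.23  0.05 -0.13  0.04
  0.58 -0.24  0.72 -0.62  0.24  0.5   0.61  0.06]
mat [[ 0.6101 -0.2251]
 [ 0.6417 -0.4963]
 [ 0.4055 -0.5248]
 [ 0.3722 -0.2508]] [ 0.50737023 -0.37426756]
top [0.5357 0.2809 0.06  ]
top [0.4485 0.3693 0.06  ]
top [0.4417 0.2704 0.06  ]
scene [0.5364 0.2825 0.06  ]
scene [0.4508 0.3738 0.06  ]
scene [0.4433 0.2737 0.06  ]
linesdir
top 121.9 0.0136
top -64.4 0.0142
top -9.0 0.0148
sc 125.5 0.016
sc -67.4 0.0157
sc -25.7 0.0143
axis guess [[ 0.57371662 -0.15883762  0.114     ]]
lever tip top [ 0.61985656 -0.23303856  0.12      ] inner [ 0.59206962 -0.18637615  0.12      ]
lever tip sc [ 0.62229211 -0.22764345  0.12      ] inner [ 0.59157301 -0.18030271  0.12      ] hub [ 0.57470844 -0.14390687  0.12      ]
```

Run:
```python
from h import *
c=cam("scene"); t=cam("top")
print("flask cap", p2w(t,426,175,.166), p2w(c,185,158,.166), "body",p2w(t,417,189,.035),p2w(c,196,198,.03))
print("mat sc",[p2w(c,u,v,.002)[:2].round(3) for u,v in [(194,138),(265,103),(319,157),(246,191)]])
crop(c,"s_lev.png",245,185,100,75,8)
crop(t,"t_lev.png",395,225,100,75,8)
```

```text
flask cap [ 0.7222324  -0.25100138  0.166     ] [ 0.72376355 -0.24916402  0.166     ] body [ 0.71894432 -0.24800256  0.035     ] [ 0.72403436 -0.24302842  0.03      ]
mat sc [array([ 0.648, -0.479]), array([ 0.41, -0.52]), array([ 0.373, -0.25 ]), array([ 0.597, -0.23 ])]
s_lev.png origin 195 148 scale 8
t_lev.png origin 345 188 scale 8
```

View pics/t_lev.png

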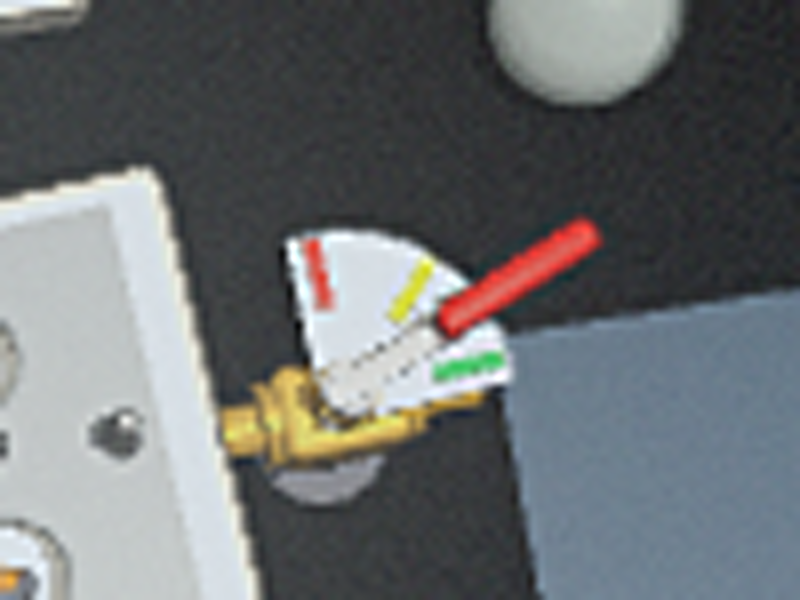

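View pics/s_lev.png

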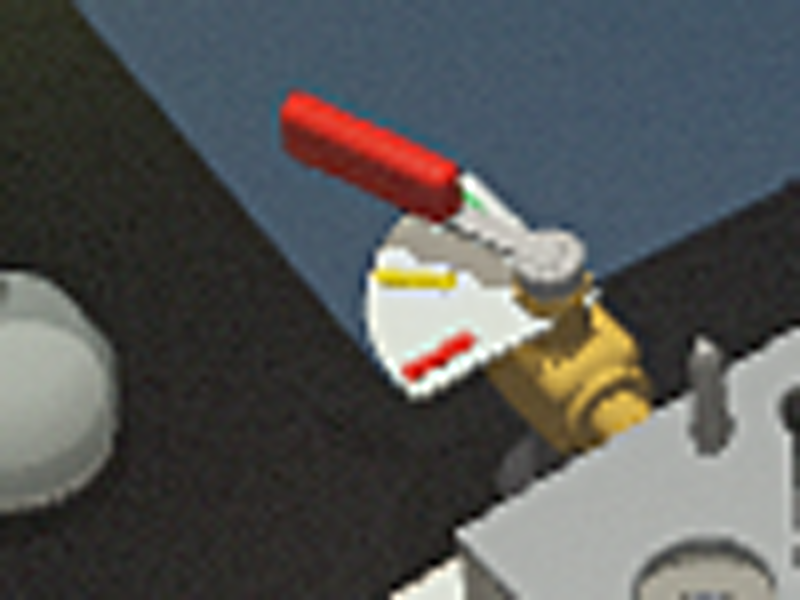

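```bash
cat >> h.py <<'E'
from scipy.spatial.transform import Rotation as Ro
def pose():
    s=robot.observe(); return np.array(s["tool_pos"]),Ro.from_euler("xyz",s["tool_rot"])
def yawnow():
    p,R=pose(); m=R.as_matrix(); return np.arctan2(m[1,0],m[0,0])
def plan(pos,yaw,n=None,op=None,step=50.,p0=None,R0=None):
    """rows to reach target, tool down. yaw None = keep"""
    p,R=pose()
    if p0 is not None: p=p0
    if R0 is not None: R=R0
    y0=np.arctan2(*R.as_matrix()[[1,0],[0,0]])
    Rt=Ro.from_euler("xyz",[np.pi,0,y0 if yaw is None else yaw])
    rv=(R.inv()*Rt).as_rotvec(); d=np.array(pos)-p
    if n is None: n=max(1,int(np.ceil(max(np.linalg.norm(d)*1000/step,np.linalg.norm(rv)/.17))))
    print("now",p.round(4),"yaw",round(y0,3),"n",n)
    for i in range(n):
        Ri=R*Ro.from_rotvec(rv*i/n)
        sh=Ri.inv().apply(d/n)*1000
        print("[%g, %s, %s]"%(op if op is not None else -1,", ".join("%.1f"%x for x in sh),", ".join("%.3f"%x for x in rv/n)))
    return Rt
def rep():
    s=robot.observe(); print("t",round(s["time"],2),"pos",s["tool_pos"].round(4),"yaw",round(yawnow(),4),"rot",s["tool_rot"].round(3),"F",s["contact_force"].round(1),"op",round(s["opening"]*1000,1))
E
python3 - <<'E'
from h import *
c=cam("scene"); t=cam("top")
print(p2w(t,345+518.5/8-.5,188+278.5/8-.5,.125),p2w(c,195+372/8,148+140/8,.125))
plan([.605,-.205,.2],-2.58,op=40)
E
```

```text
[ 0.60493252 -0.20787009  0.125     ] [ 0.60582443 -0.20420127  0.125     ]
now [ 0.1591 -0.5003  0.2267] yaw -1.263 n 11
[40, -13.3, -46.8, 2.4, -0.000, -0.000, 0.120]
[40, -18.8, -44.8, 2.4, -0.000, -0.000, 0.120]
[40, -24.0, -42.3, 2.4, -0.000, -0.000, 0.120]
[40, -28.9, -39.1, 2.4, -0.000, -0.000, 0.120]
[40, -33.4, -35.4, 2.4, -0.000, -0.000, 0.120]
[40, -37.3, -31.1, 2.4, -0.000, -0.000, 0.120]
[40, -40.8, -26.5, 2.4, -0.000, -0.000, 0.120]
[40, -43.7, -21.4, 2.4, -0.000, -0.000, 0.120]
[40, -45.9, -16.0, 2.4, -0.000, -0.000, 0.120]
[40, -47.5, -10.4, 2.4, -0.000, -0.000, 0.120]
[40, -48.4, -4.7, 2.4, -0.000, -0.000, 0.120]
```

Request:
move_arm:
  increments:
    - [40, -13, -47, 2, 0, 0, 0.12]
    - [40, -19, -45, 2, 0, 0, 0.12]
    - [40, -24, -42, 2, 0, 0, 0.12]
    - [40, -29, -39, 2, 0, 0, 0.12]
    - [40, -33, -35, 2, 0, 0, 0.12]
    - [40, -37, -31, 2, 0, 0, 0.12]
    - [40, -41, -26, 2, 0, 0, 0.12]
    - [40, -44, -21, 2, 0, 0, 0.12]
    - [40, -46, -16, 2, 0, 0, 0.12]
    - [40, -47, -10, 2, 0, 0, 0.12]
    - [40, -48, -5, 2, 0, 0, 0.12]
  newtons: 15

```text
time: 2.78
tool_pos: [0.6216, -0.2094, 0.2043]
tool_rot: [-3.138, -0.001, -2.634]
contact_force: [0.4, -0.9, 0.6]
opening: 0.04
```

Run:
```python
from h import *
rep(); plan([.605,-.206,.108],-2.58,op=40)
```

```text
t 2.77 pos [ 0.6216 -0.2094  0.2043] yaw -2.6335 rot [-3.138e+00 -1.000e-03 -2.634e+00] F [ 0.4 -0.9  0.6] op 40.0
now [ 0.6216 -0.2094  0.2043] yaw -2.634 n 2
[40, 6.4, 5.7, 48.1, -0.002, -0.000, -0.027]
[40, 6.3, 5.8, 48.1, -0.002, -0.000, -0.027]
```

Request:
move_arm:
  increments:
    - [40, 12.6, 11.5, 20, 0, 0, -0.053]
    - [40, 0, 0, 35, 0, 0, 0]
    - [40, 0, 0, 0, 0, 0, 0]

```text
time: 3.15
tool_pos: [0.6082, -0.2023, 0.1468]
tool_rot: [-3.138, -0.0, -2.575]
contact_force: [0.3, -0.1, 0.8]
opening: 0.0401
```

Run:
```python
from h import *
rep(); plan([.605,-.206,.108],-2.58,op=40,n=1)
t=cam("top"); crop(t,"t_a.png",395,225,120,90,6)
c=cam("scene"); crop(c,"s_a.png",245,175,120,90,6)
```

```text
t 3.15 pos [ 0.6082 -0.2023  0.1468] yaw -2.5751 rot [-3.138 -0.    -2.575] F [ 0.3 -0.1  0.8] op 40.1
now [ 0.6082 -0.2023  0.1468] yaw -2.575 n 1
[40, 4.7, -1.3, 38.8, -0.004, -0.000, 0.005]
t_a.png origin 335 180 scale 6
s_a.png origin 185 130 scale 6
```

View pics/s_a.png

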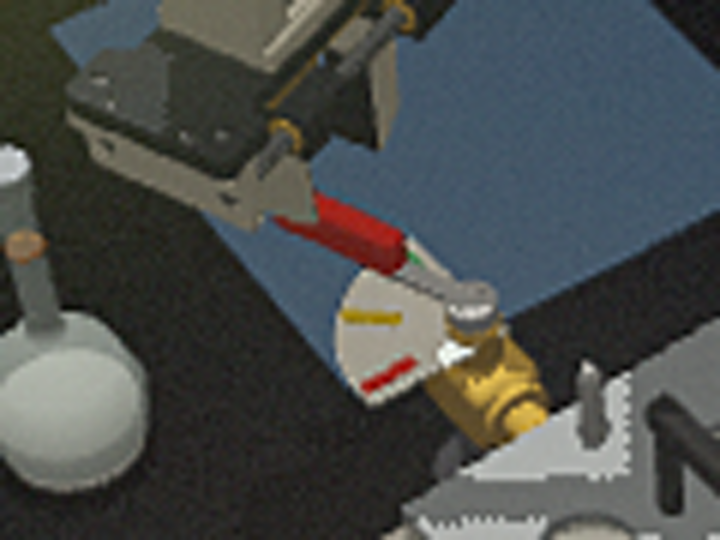

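The near finger (scene ~(232,160)) hides the lever's outer half. The jaws straddle it, so I'll lower the tool and close.

Request:
move_arm:
  increments:
    - [40, 5, -1, 15, 0, 0, 0]
    - [40, 0, 0, 23, 0, 0, 0]
    - [0, 0, 0, 0, 0, 0, 0]
    - [0, 0, 0, 0, 0, 0, 0]
    - [0, 0, 0, 0, 0, 0, 0]
    - [0, 0, 0, 0, 0, 0, 0]
  newtons: 10

```text
time: 4.0
tool_pos: [0.6084, -0.2104, 0.1167]
tool_rot: [-3.123, 0.009, -2.577]
contact_force: [0.4, 0.4, -3.4]
opening: 0.0118
```

```bash
cat >> h.py <<'E'
def arc(ax,y_end,n,op=0,zt=None,r=None):
    p,R=pose(); y0=np.arctan2(*R.as_matrix()[[1,0],[0,0]])
    a=np.array(ax); v=p[:2]-a; print("r",np.linalg.norm(v),"y0",y0)
    dt=(y_end-y0)/n; z=(0 if zt is None else (p[2]-zt)*1000/n)
    for i in range(n):
        rr=lambda k: Ro.from_euler("z",dt*k).apply([v[0],v[1],0])
        Ri=Ro.from_euler("z",dt*i)*Ro.from_euler("xyz",[np.pi,0,y0])
        d=Ri.inv().apply(rr(i+1)-rr(i))*1000
        print("[%g, %.1f, %.1f, %.1f, 0, 0, %.3f]"%(op,d[0],d[1],z,-dt))
E
python3 - <<'E'
from h import *
rep(); arc([.570,-.1475],-1.37,12)
E
```

```text
t 4.0 pos [ 0.6084 -0.2104  0.1167] yaw -2.5774 rot [-3.123  0.009 -2.577] F [ 0.4  0.4 -3.4] op 11.8
r 0.07368701250689463 y0 -2.5774211537956777
[0, -7.4, 0.3, 0.0, 0, 0, -0.101]
[0, -7.4, 0.3, 0.0, 0, 0, -0.101]
[0, -7.4, 0.3, 0.0, 0, 0, -0.101]
[0, -7.4, 0.3, 0.0, 0, 0, -0.101]
[0, -7.4, 0.3, 0.0, 0, 0, -0.101]
[0, -7.4, 0.3, 0.0, 0, 0, -0.101]
[0, -7.4, 0.3, 0.0, 0, 0, -0.101]
[0, -7.4, 0.3, 0.0, 0, 0, -0.101]
[0, -7.4, 0.3, 0.0, 0, 0, -0.101]
[0, -7.4, 0.3, 0.0, 0, 0, -0.101]
[0, -7.4, 0.3, 0.0, 0, 0, -0.101]
[0, -7.4, 0.3, 0.0, 0, 0, -0.101]
```

Request:
move_arm:
  increments:
    - [0, -7.4, 0.3, 1, 0, 0, -0.1]
    - [0, -7.4, 0.3, 1, 0, 0, -0.1]
    - [0, -7.4, 0.3, 1, 0, 0, -0.1]
    - [0, -7.4, 0.3, 0, 0, 0, -0.1]
    - [0, -7.4, 0.3, 0, 0, 0, -0.1]
    - [0, -7.4, 0.3, 0, 0, 0, -0.1]
    - [0, -7.4, 0.3, 0, 0, 0, -0.1]
    - [0, -7.4, 0.3, 0, 0, 0, -0.1]
    - [0, -7.4, 0.3, 0, 0, 0, -0.1]

```text
time: 5.12
tool_pos: [0.6407, -0.1585, 0.1166]
tool_rot: [-3.127, -0.016, -1.65]
contact_force: [-1.4, -2.3, -1.1]
opening: 0.0118
```

Run:
```python
from h import *
rep(); arc([.570,-.1475],-1.37,4)
```

```text
t 5.12 pos [ 0.6407 -0.1585  0.1166] yaw -1.6501 rot [-3.127 -0.016 -1.65 ] F [-1.4 -2.3 -1.1] op 11.8
r 0.07156401547096275 y0 -1.6500666714808425
[0, -5.0, -0.2, 0.0, 0, 0, -0.070]
[0, -5.0, -0.2, 0.0, 0, 0, -0.070]
[0, -5.0, -0.2, 0.0, 0, 0, -0.070]
[0, -5.0, -0.2, 0.0, 0, 0, -0.070]
```

Continue to the stop with a little extra and watch the force.

Request:
move_arm:
  increments:
    - [0, -5, -0.2, 0, 0, 0, -0.07]
    - [0, -5, -0.2, 0, 0, 0, -0.07]
    - [0, -5, -0.2, 0, 0, 0, -0.07]
    - [0, -5, -0.2, 0, 0, 0, -0.07]
    - [0, -4, 0, 0, 0, 0, -0.03]
    - [0, -3, 0, 0, 0, 0, 0]

```text
time: 5.88
tool_pos: [0.6393, -0.1396, 0.1167]
tool_rot: [-3.135, -0.034, -1.33]
contact_force: [3.5, -9.6, -5.8]
opening: 0.0122
```

Run:
```python
from h import *
rep()
t=cam("top"); crop(t,"t_b.png",395,225,120,90,6)
c=cam("scene"); crop(c,"s_b.png",245,175,120,90,6)
```

```text
t 5.88 pos [ 0.6393 -0.1396  0.1167] yaw -1.33 rot [-3.135 -0.034 -1.33 ] F [ 3.5 -9.6 -5.8] op 12.2
t_b.png origin 335 180 scale 6
s_b.png origin 185 130 scale 6
```

View pics/s_b.png

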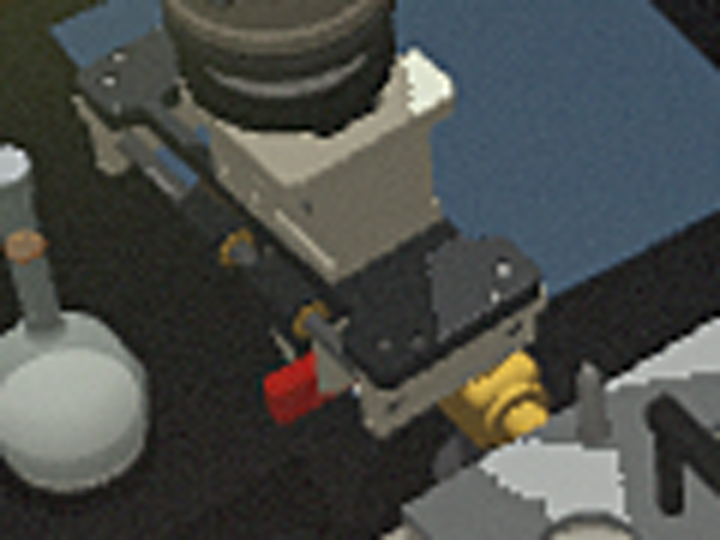

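View pics/t_b.png

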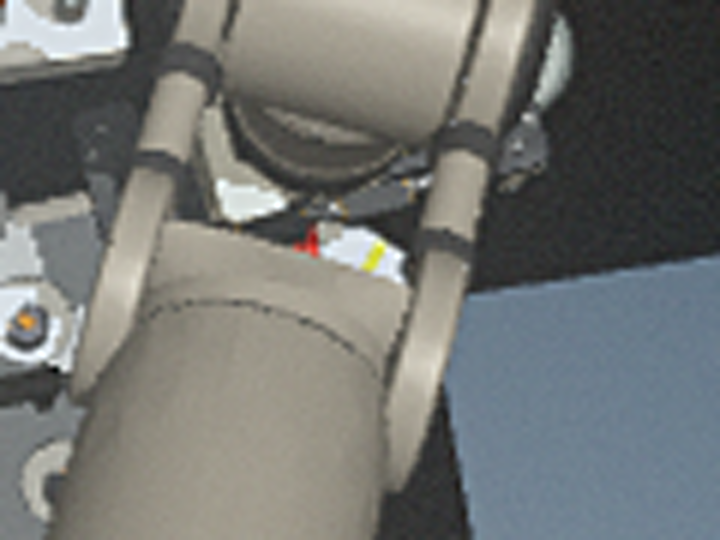

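Run:
```python
from h import *
t=cam("top"); c=cam("scene")
print(p2w(t,329.9,246.5,.158),p2w(c,220+433/5,155+265/5,.160))
Rt=Ro.from_euler("xyz",[np.pi,0,-1.33])
plan([.540,.0078,.22],.2,op=60,step=35,p0=np.array([.639,-.139,.22]),R0=Rt)
```

```text
[0.53921168 0.0059682  0.158     ] [0.54049464 0.01081739 0.16      ]
now [ 0.639 -0.139  0.22 ] yaw -1.33 n 9
[60, -18.5, 6.8, 0.0, 0.000, 0.000, -0.170]
[60, -19.3, 3.6, 0.0, 0.000, 0.000, -0.170]
[60, -19.7, 0.2, 0.0, 0.000, 0.000, -0.170]
[60, -19.4, -3.1, -0.0, 0.000, 0.000, -0.170]
[60, -18.6, -6.3, -0.0, 0.000, 0.000, -0.170]
[60, -17.3, -9.4, -0.0, 0.000, 0.000, -0.170]
[60, -15.5, -12.2, -0.0, 0.000, 0.000, -0.170]
[60, -13.2, -14.6, -0.0, 0.000, 0.000, -0.170]
[60, -10.5, -16.6, -0.0, 0.000, 0.000, -0.170]
```

Request:
move_arm:
  increments:
    - [40, 2, 0, 0, 0, 0, 0]
    - [40, 0, 0, 0, 0, 0, 0]
    - [40, 0, 0, -20, 0, 0, 0]
    - [40, 0, 0, -45, 0, 0, 0]
    - [60, 0, 0, -40, 0, 0, 0]

```text
time: 6.7
tool_pos: [0.6368, -0.1369, 0.2215]
tool_rot: [-3.141, -0.028, -1.33]
contact_force: [0.1, 0.4, 0.6]
opening: 0.0458
```

Request:
move_arm:
  increments:
    - [60, -18.5, 7, 0, 0, 0, -0.17]
    - [60, -19, 3.6, 0, 0, 0, -0.17]
    - [60, -19.7, 0, 0, 0, 0, -0.17]
    - [60, -19.4, -3, 0, 0, 0, -0.17]
    - [60, -18.6, -6, 0, 0, 0, -0.17]
    - [60, -17, -9.4, 0, 0, 0, -0.17]
    - [60, -15.5, -12, 0, 0, 0, -0.17]
    - [60, -13, -14.6, 0, 0, 0, -0.17]
    - [60, -10.5, -16.6, 0, 0, 0, -0.17]
    - [60, 0, 0, 0, 0, 0, 0]

```text
time: 7.95
tool_pos: [0.5329, 0.0155, 0.2243]
tool_rot: [3.111, -0.014, 0.254]
contact_force: [0.5, -0.1, 0.2]
opening: 0.0602
```

Run:
```python
from h import *
rep(); plan([.540,.008,.20],.2,op=60,n=2)
c=cam("scene"); crop(c,"s_c.png",260,200,160,120,5)
```

```text
t 7.95 pos [0.5329 0.0155 0.2243] yaw 0.254 rot [ 3.111 -0.014  0.254] F [ 0.5 -0.1  0.2] op 60.2
now [0.5329 0.0155 0.2243] yaw 0.254 n 2
[60, 2.3, 4.2, 12.3, 0.015, -0.007, 0.027]
[60, 2.5, 4.3, 12.2, 0.015, -0.007, 0.027]
s_c.png origin 180 140 scale 5
```

View pics/s_c.png

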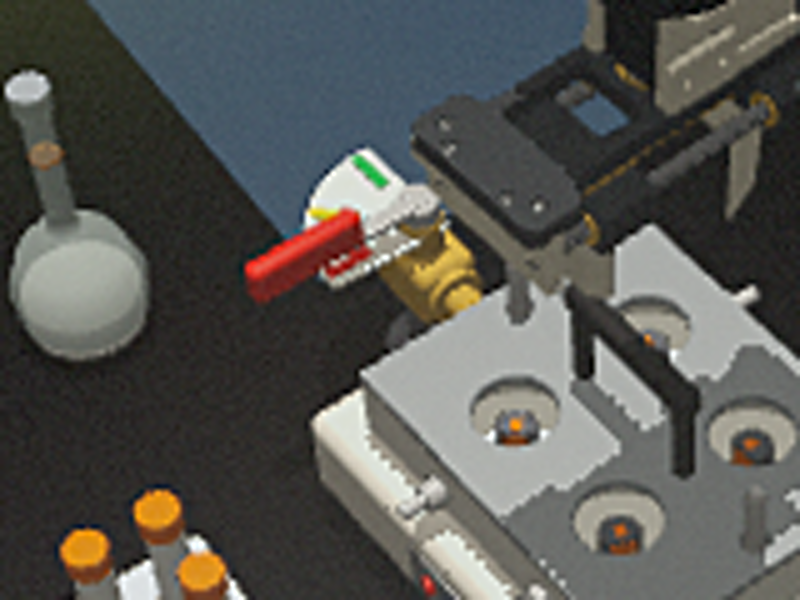

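The lever at scene (241,191) now lies over the red mark, so the valve is shut. The jaws are above the handle.

Request:
move_arm:
  increments:
    - [60, 4.8, 8.5, 20, 0.03, -0.014, 0.054]
    - [60, 0, 0, 20, 0, 0, 0]
    - [60, 0, 0, 0, 0, 0, 0]

```text
time: 8.38
tool_pos: [0.543, 0.0056, 0.1848]
tool_rot: [3.14, -0.004, 0.185]
contact_force: [0.1, -0.1, -0.4]
opening: 0.0601
```

Run:
```python
from h import *
rep(); plan([.540,.008,.135],.2,op=60,n=2)
```

```text
t 8.38 pos [0.543  0.0056 0.1848] yaw 0.185 rot [ 3.14  -0.004  0.185] F [ 0.1 -0.1 -0.4] op 60.1
now [0.543  0.0056 0.1848] yaw 0.185 n 2
[60, -1.3, -1.5, 24.9, 0.001, -0.002, -0.008]
[60, -1.3, -1.5, 24.9, 0.001, -0.002, -0.008]
```

Request:
move_arm:
  increments:
    - [60, -1.3, -1.5, 25, 0, 0, -0.008]
    - [60, -1.3, -1.5, 24, 0, 0, -0.008]
    - [60, 0, 0, 0, 0, 0, 0]
    - [60, 0, 0, 0, 0, 0, 0]
    - [0, 0, 0, 0, 0, 0, 0]
    - [0, 0, 0, 0, 0, 0, 0]
    - [0, 0, 0, 0, 0, 0, 0]
    - [0, 0, 0, 0, 0, 0, 0]
    - [0, 0, 0, 0, 0, 0, 0]
  newtons: 12

```text
time: 9.5
tool_pos: [0.5449, 0.006, 0.1419]
tool_rot: [3.136, -0.014, 0.193]
contact_force: [-3.5, -1.4, 1.7]
opening: 0.0144
```

Run:
```python
from h import *
rep()
```

```text
t 9.5 pos [0.5449 0.006  0.1419] yaw 0.1927 rot [ 3.136 -0.014  0.193] F [-3.5 -1.4  1.7] op 14.4
```

Request:
move_arm:
  increments:
    - [0, 0, 0, 4, 0, 0.01, 0]
    - [0, 0, 0, 0, 0, 0, 0]
    - [0, 0, 0, 0, 0, 0, 0]
  newtons: 12

```text
time: 9.88
tool_pos: [0.5437, 0.0055, 0.1389]
tool_rot: [3.136, -0.023, 0.193]
contact_force: [1.9, 0.7, -0.9]
opening: 0.0119
```

Run:
```python
from h import *
rep()
```

```text
t 9.88 pos [0.5437 0.0055 0.1389] yaw 0.1932 rot [ 3.136 -0.023  0.193] F [ 1.9  0.7 -0.9] op 11.9
```

Request:
move_arm:
  increments:
    - [0, 0, 0, 0, 0, 0, 0]
    - [0, 0, 0, -6, 0, 0, 0]
    - [0, 0, 0, -6, 0, 0, 0]
  newtons: 40

```text
time: 10.25
tool_pos: [0.5427, 0.0058, 0.1502]
tool_rot: [3.137, -0.02, 0.193]
contact_force: [0.1, 0.6, -3.2]
opening: 0.0115
```

Run:
```python
from h import *
rep()
t=cam("top"); crop(t,"t_d.png",330,250,120,90,6)
c=cam("scene"); crop(c,"s_d.png",300,220,160,120,5)
```

```text
t 10.25 pos [0.5427 0.0058 0.1502] yaw 0.1932 rot [ 3.137 -0.02   0.193] F [ 0.1  0.6 -3.2] op 11.5
t_d.png origin 270 205 scale 6
s_d.png origin 220 160 scale 5
```

View pics/s_d.png

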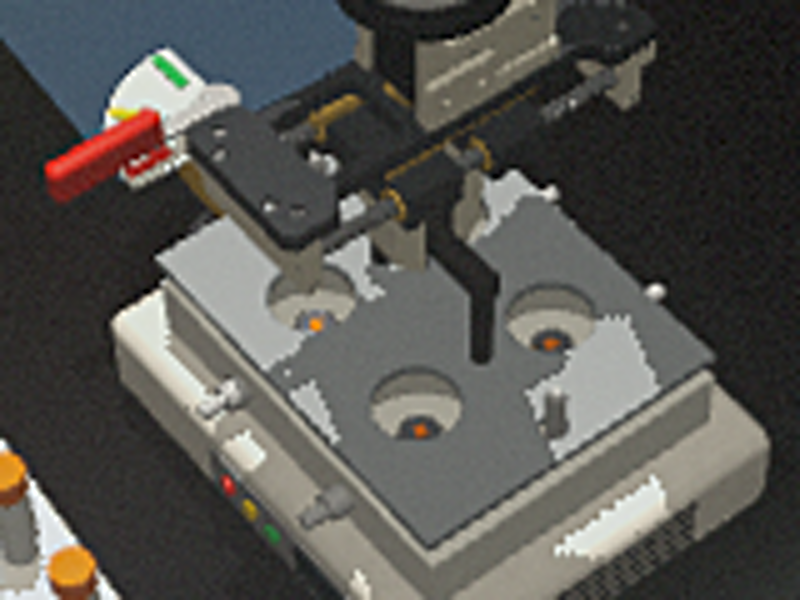

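Run:
```python
from h import *
plan([.5427,.0058,.215],.193,op=0,step=25)
plan([.507,-.374,.215],.193,op=0,step=40,p0=np.array([.5427,.0058,.215]),R0=Ro.from_euler("xyz",[np.pi,0,.193]))
```

```text
now [0.5431 0.0057 0.1508] yaw 0.193 n 3
[0, 0.3, 0.1, -21.4, 0.002, -0.007, 0.000]
[0, 0.2, 0.0, -21.4, 0.002, -0.007, 0.000]
[0, 0.0, -0.0, -21.4, 0.002, -0.007, 0.000]
now [0.5427 0.0058 0.215 ] yaw 0.193 n 10
[0, -10.8, 36.6, 0.0, 0.000, 0.000, 0.000]
[0, -10.8, 36.6, 0.0, 0.000, 0.000, 0.000]
[0, -10.8, 36.6, 0.0, 0.000, 0.000, 0.000]
[0, -10.8, 36.6, 0.0, 0.000, 0.000, 0.000]
[0, -10.8, 36.6, 0.0, 0.000, 0.000, 0.000]
[0, -10.8, 36.6, 0.0, 0.000, 0.000, 0.000]
[0, -10.8, 36.6, 0.0, 0.000, 0.000, 0.000]
[0, -10.8, 36.6, 0.0, 0.000, 0.000, 0.000]
[0, -10.8, 36.6, 0.0, 0.000, 0.000, 0.000]
[0, -10.8, 36.6, 0.0, 0.000, 0.000, 0.000]
```

Request:
move_arm:
  increments:
    - [0, 0, 0, -16, 0, -0.007, 0]
    - [0, 0, 0, -18, 0, -0.007, 0]
    - [0, 0, 0, -18, 0, -0.007, 0]
    - [0, 0, 0, -18, 0, 0, 0]
    - [0, 0, 0, 0, 0, 0, 0]

```text
time: 10.98
tool_pos: [0.5418, 0.0062, 0.2218]
tool_rot: [3.137, 0.002, 0.193]
contact_force: [0.8, -0.1, -3.4]
opening: 0.0119
```

Request:
move_arm:
  increments:
    - [0, -6, 20, 0, 0, 0, 0]
    - [0, -11, 37, 0, 0, 0, 0]
    - [0, -11, 37, 0, 0, 0, 0]
    - [0, -11, 37, 0, 0, 0, 0]
    - [0, -11, 37, 0, 0, 0, 0]
    - [0, -11, 37, 0, 0, 0, 0]
    - [0, -11, 37, 0, 0, 0, 0]
    - [0, -11, 37, 0, 0, 0, 0]
    - [0, -11, 37, 0, 0, 0, 0]
    - [0, -6, 20, 0, 0, 0, 0]
    - [0, -3, 10, 0, 0, 0, 0]
    - [0, 0, 0, 0, 0, 0, 0]

```text
time: 12.48
tool_pos: [0.5025, -0.3603, 0.2089]
tool_rot: [-3.132, 0.014, 0.195]
contact_force: [-0.2, 0.2, -2.8]
opening: 0.0116
```

Run:
```python
from h import *
rep(); plan([.507,-.374,.06],.193,op=0,step=30)
```

```text
t 12.47 pos [ 0.5025 -0.3603  0.2089] yaw 0.1954 rot [-3.132  0.014  0.195] F [-0.2  0.2 -2.8] op 11.6
now [ 0.5025 -0.3603  0.2089] yaw 0.195 n 5
[0, 0.8, 3.1, 29.7, -0.002, 0.003, 0.000]
[0, 0.7, 3.1, 29.7, -0.002, 0.003, 0.000]
[0, 0.6, 3.0, 29.8, -0.002, 0.003, 0.000]
[0, 0.5, 3.0, 29.8, -0.002, 0.003, 0.000]
[0, 0.4, 2.9, 29.8, -0.002, 0.003, 0.000]
```

Request:
move_arm:
  increments:
    - [0, 0.8, 3, 25, -0.005, 0.007, 0]
    - [0, 0.7, 3, 30, -0.005, 0.007, 0]
    - [0, 0.6, 3, 30, 0, 0, 0]
    - [0, 0.5, 3, 30, 0, 0, 0]
    - [0, 0, 3, 18, 0, 0, 0]
    - [0, 0, 0, 8, 0, 0, 0]
    - [0, 0, 0, 0, 0, 0, 0]

```text
time: 13.35
tool_pos: [0.5118, -0.3667, 0.0666]
tool_rot: [3.14, -0.004, 0.204]
contact_force: [-0.2, -1.0, -3.3]
opening: 0.0117
```

Run:
```python
from h import *
rep()
```

```text
t 13.35 pos [ 0.5118 -0.3667  0.0666] yaw 0.2037 rot [ 3.14  -0.004  0.204] F [-0.2 -1.  -3.3] op 11.7
```

Request:
move_arm:
  increments:
    - [0, 0, 0, 8, 0, 0, 0]
    - [0, 0, 0, 7, 0, 0, 0]
    - [0, 0, 0, 4, 0, 0, 0]
    - [0, 0, 0, 3, 0, 0, 0]
    - [0, 0, 0, 2, 0, 0, 0]

```text
time: 13.98
tool_pos: [0.5131, -0.3677, 0.0449]
tool_rot: [3.136, -0.007, 0.204]
contact_force: [-6.0, 3.7, 13.8]
opening: 0.0113
```

Run:
```python
from h import *
rep()
c=cam("scene"); crop(c,"s_e.png",260,160,160,120,5)
```

```text
t 13.97 pos [ 0.5131 -0.3677  0.0449] yaw 0.2036 rot [ 3.136 -0.007  0.204] F [-6.   3.7 13.8] op 11.3
s_e.png origin 180 100 scale 5
```

View pics/s_e.png

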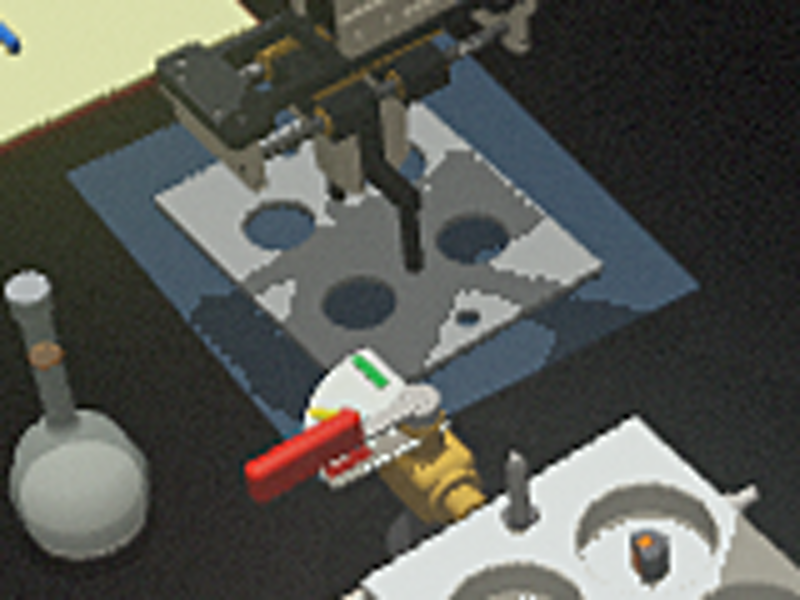

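Request:
move_arm:
  increments:
    - [0, 0, 0, -1.5, 0, 0, 0]
    - [50, 0, 0, 0, 0, 0, 0]
    - [50, 0, 0, 0, 0, 0, 0]
    - [50, 0, 0, 0, 0, 0, 0]
    - [50, 0, 0, -30, 0, 0, 0]
    - [50, 0, 0, -60, 0, 0, 0]
    - [50, 0, 0, -60, 0, 0, 0]
    - [50, 0, 0, -30, 0, 0, 0]

```text
time: 15.02
tool_pos: [0.5112, -0.3668, 0.2299]
tool_rot: [3.138, -0.005, 0.203]
contact_force: [0.3, -0.1, -0.8]
opening: 0.0501
```

Run:
```python
from h import *
rep()
c=cam("scene"); t=cam("top");cv2.imwrite("pics/s_f.png",c["img"][:,:,::-1]); crop(c,"s_f2.png",310,220,130,110,6)
crop(t,"t_f2.png",325,250,120,90,6)
crop(t,"t_f3.png",217,275,100,100,6)
```

```text
t 15.03 pos [ 0.5112 -0.3668  0.2299] yaw 0.2034 rot [ 3.138 -0.005  0.203] F [ 0.3 -0.1 -0.8] op 50.1
s_f2.png origin 245 165 scale 6
t_f2.png origin 265 205 scale 6
t_f3.png origin 167 225 scale 6
```

View pics/s_f2.png

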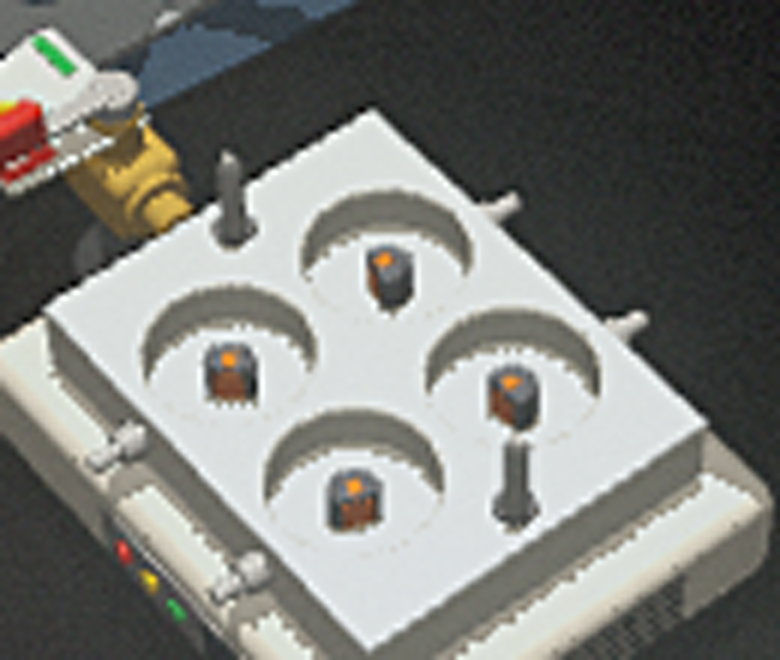

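View pics/t_f2.png

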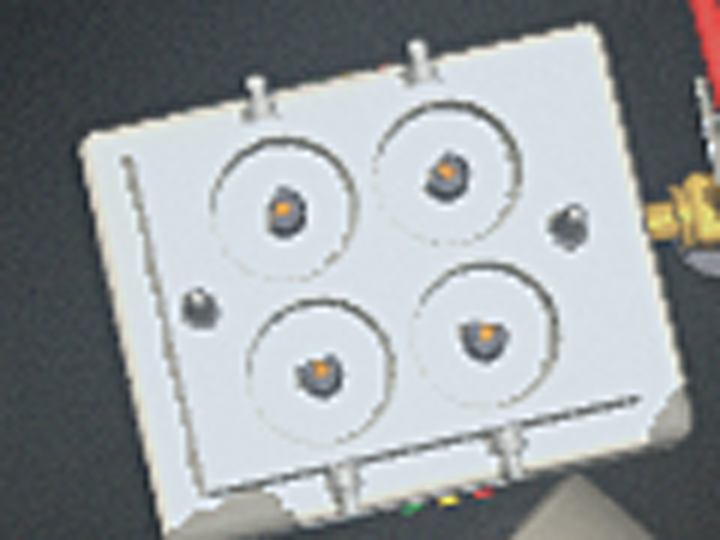

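View pics/t_f3.png

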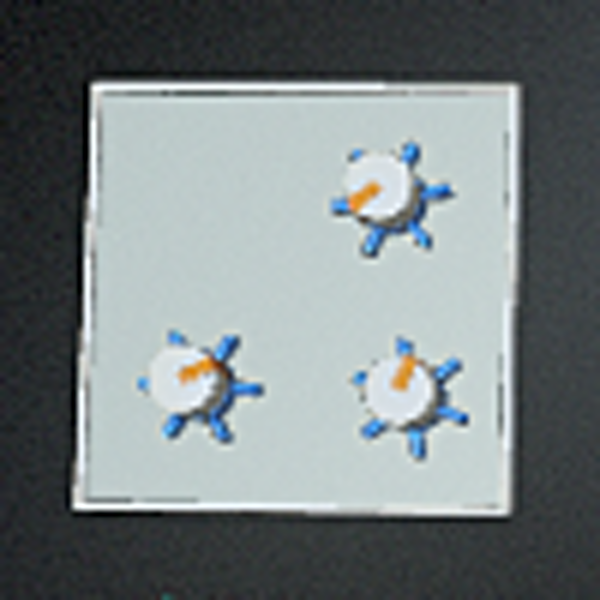

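View pics/s_f.png

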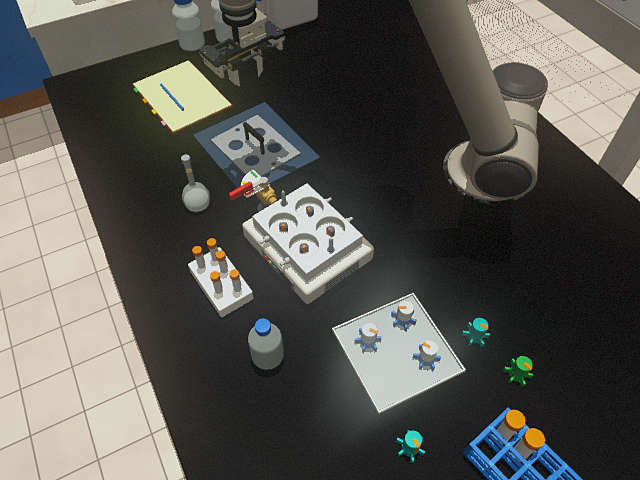

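Run:
```python
from h import *
for n in("scene","top"):
    L=[cam(n) for _ in range(10)]
    a=np.mean([l["img"].astype(float) for l in L],0); print(n,np.std([l["img"].astype(float) for l in L],0).mean())
    c=L[0]; c["img"]=a; np.savez(f"avg_{n}.npz",**c)
c=dict(np.load("avg_scene.npz"));t=dict(np.load("avg_top.npz"))
p=(.541,.008,.199)
tiles=[]
for cc,k in((t,20),(c,20)):
    row=[]
    for L in [(.038,.038),(.038,-.038),(-.038,.038),(-.038,-.038)]:
        x=p[0]+L[0]*np.cos(p[2])-L[1]*np.sin(p[2]); y=p[1]+L[0]*np.sin(p[2])+L[1]*np.cos(p[2])
        u,v=w2p(cc,[x,y,.092])[0]; print(L,u.round(1),v.round(1))
        M=np.array([[20,0,100-20*u],[0,20,100-20*v]],float)
        im=cv2.warpAffine(cc["img"][:,:,::-1].astype(np.float32),M,(200,240),flags=cv2.INTER_CUBIC); 
        row.append(np.clip(im*1.3,0,255))
    tiles.append(np.hstack(row))
cv2.imwrite("pics/shafts.png",np.vstack(tiles))
```

```text
scene 2.874561901472968
top 3.002665421298564
(0.038, 0.038) 312.0 239.4
(0.038, -0.038) 339.3 233.3
(-0.038, 0.038) 318.2 266.4
(-0.038, -0.038) 345.6 260.3
(0.038, 0.038) 303.5 245.5
(0.038, -0.038) 282.8 224.4
(-0.038, 0.038) 330.0 228.3
(-0.038, -0.038) 309.0 208.0[ WARN:0@23.785] global loadsave.cpp:1063 imwrite_ Unsupported depth image for selected encoder is fallbacked to CV_8U.
```

View pics/shafts.png

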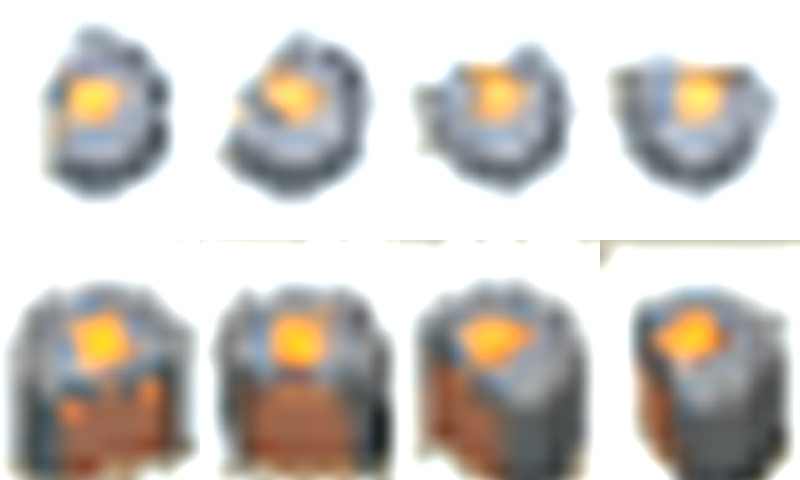

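```bash
cat > ang.py <<'E'
from h import *
from scipy.optimize import minimize
S=8
def render(cc,polys,win):
    u0,v0,w,h=win; lab=np.zeros((h*S,w*S),np.uint8)
    for k,P in polys:
        q=w2p(cc,P); q=np.c_[(q[:,0]-u0+.5)*S-.5,(q[:,1]-v0+.5)*S-.5]
        cv2.fillPoly(lab,[np.round(q*16).astype(np.int32)],int(k),shift=4)
    return lab
def fracs(lab,n):
    F=[cv2.resize((lab==k).astype(np.float32),None,fx=1/S,fy=1/S,interpolation=cv2.INTER_AREA) for k in range(n)]
    return [cv2.GaussianBlur(f,(0,0),.5) for f in F]
def shaftpolys(cc,x,y,th,z0=.074):
    a=np.arccos(5.5/10); A=np.linspace(a,2*np.pi-a,40)
    def ring(r,z): 
        X=np.c_[r*np.cos(A),r*np.sin(A)]; X[:,0]=np.minimum(X[:,0],5.5)
        X=X*1e-3; c,s=np.cos(th),np.sin(th)
        return np.c_[x+c*X[:,0]-s*X[:,1],y+s*X[:,0]+c*X[:,1],np.full(len(X),z)]
    b,m,tp=ring(10,z0),ring(10,z0+.0155),ring(7.5,z0+.018)
    # top ring on flat: recompute so ends lie at flat
    a2=np.arccos(5.5/7.5); A=np.linspace(a2,2*np.pi-a2,40); tp=ring(7.5,z0+.018)
    P=[]; cp=cc["T"][:3,3]
    def facing(Q):
        n=np.cross(Q[1]-Q[0],Q[2]-Q[0]); return n@(cp-Q[0])>0
    for i in range(39):
        Q=np.array([b[i],b[i+1],m[i+1],m[i]])
        if facing(Q): P.append((1,Q))
    F=np.array([b[-1],b[0],m[0],tp[0],tp[-1],m[-1]])
    fl=facing(F[[0,1,2]])
    for i in range(39):
        Q=np.array([m[i],m[i+1],tp[i+1],tp[i]])
        if facing(Q): P.append((2,Q))
    if fl: P.append((4,F))
    P.append((3,tp))
    c,s=np.cos(th),np.sin(th); w=LW
    L=np.array([[0,-w],[5.5,-w],[5.5,w],[0,w]])*1e-3
    P.append((5,np.c_[x+c*L[:,0]-s*L[:,1],y+s*L[:,0]+c*L[:,1],np.full(4,z0+.018)]))
    return P
LW=1.5
def rotorpolys(cc,x,y,th,z0=.006):
    P=[];A=np.linspace(0,2*np.pi,48)
    c,s=np.cos(th),np.sin(th); w=2.
    P.append((1,np.c_[x+.016*np.cos(A),y+.016*np.sin(A),np.full(48,z0+.054)]))
    L=np.array([[0,-w],[15.8,-w],[15.8,w],[0,w]])*1e-3
    P.append((2,np.c_[x+c*L[:,0]-s*L[:,1],y+s*L[:,0]+c*L[:,1],np.full(4,z0+.054)]))
    return P
def score(cc,polys,win,n,mask=None):
    u0,v0,w,h=win
    lab=render(cc,polys,win); F=np.stack([f.ravel() for f in fracs(lab,n)],1)
    I=cc["img"][v0:v0+h,u0:u0+w].reshape(-1,3).astype(float)
    wt=np.ones(len(I)) if mask is None else mask.ravel()
    X=F*wt[:,None]; B=np.linalg.lstsq(X.T@X+1e-3*np.eye(n),X.T@(I*wt[:,None]),rcond=None)[0]
    return (((F@B-I)**2).sum(1)*wt).sum()/wt.sum()
E
cat > shafts.py <<'E'
from ang import *
c=dict(np.load("avg_scene.npz"));t=dict(np.load("avg_top.npz"))
p=(.541,.008,.199)
def run(cc,x,y):
    u,v=w2p(cc,[x,y,.086])[0]; win=(int(u)-7,int(v)-8,15,16)
    f=lambda q:score(cc,shaftpolys(cc,x+q[0]/1e3,y+q[1]/1e3,q[2]*.1),win,6)
    best=[]
    for th in np.arange(0,360,20):
        best.append((f([0,0,np.radians(th)*10]),th))
    best.sort(); out=[]
    for s,th in best[:3]:
        r=minimize(f,[0,0,np.radians(th)*10],method="Nelder-Mead",options=dict(initial_simplex=np.array([[0,0,0],[2,0,0],[0,2,0],[0,0,3]])+[0,0,np.radians(th)*10],maxiter=80))
        out.append((r.fun,np.degrees(r.x[2]*.1)%360,r.x[:2]))
    out.sort(key=lambda o:o[0]); return out
for i,L in enumerate([(.038,.038),(.038,-.038),(-.038,.038),(-.038,-.038)]):
    x=p[0]+L[0]*np.cos(p[2])-L[1]*np.sin(p[2]); y=p[1]+L[0]*np.sin(p[2])+L[1]*np.cos(p[2])
    print(i,round(x,4),round(y,4))
    for nm,cc in(("top",t),("scene",c)):
        for o in run(cc,x,y)[:2]: print("  ",nm,round(o[0],1),round(o[1],1),o[2].round(1))
E
python3 shafts.py
cat > rotors.py <<'E'
from ang import *
c=dict(np.load("avg_scene.npz"));t=dict(np.load("avg_top.npz"))
for (x,y,th) in [(.536,.2817,123),(.4497,.3715,-66),(.4425,.272,-17)]:
    for nm,cc in(("top",t),("scene",c)):
        u,v=w2p(cc,[x,y,.06])[0]; win=(int(u)-9,int(v)-9,19,19)
        gy,gx=np.mgrid[0:19,0:19]
        def f(q):
            P=rotorpolys(cc,x+q[0]/1e3,y+q[1]/1e3,q[2]*.1)
            F=fracs(render(cc,P,win),3); m=(1-F[0])**2
            I=cc["img"][win[1]:win[1]+19,win[0]:win[0]+19].astype(float)
            # fixed colours: top white, line orange
            pred=F[1][...,None]*W+F[2][...,None]*O+F[0][...,None]*np.array([150,150,150.])
            return (((pred-I)**2).sum(2)*(F[1]+F[2]+.0)).sum()/(F[1]+F[2]).sum()
        I=cc["img"][win[1]:win[1]+19,win[0]:win[0]+19].reshape(-1,3)
        W=np.percentile(I[I.min(1)>np.percentile(I.min(1),70)],90,axis=0); sat=I.max(1)-I.min(1); rr=(I[:,0]-I[:,2]); O=I[np.argsort(rr)[-3:]].mean(0)
        r=minimize(f,[0,0,np.radians(th)*10],method="Nelder-Mead",options=dict(initial_simplex=np.array([[0,0,0],[2,0,0],[0,2,0],[0,0,3]])+[0,0,np.radians(th)*10],maxiter=150))
        print(nm,(x+r.x[0]/1e3).round(4),(y+r.x[1]/1e3).round(4),np.degrees(r.x[2]*.1).round(1),round(r.fun,1),W.round(),O.round())
E
python3 rotors.py
```

```text
0 0.5707 0.0528
   top 458.8 75.2 [-0.3  0.7]
   top 460.2 78.9 [-0.3  0.7]
   scene 2558.0 80.7 [0.4 0.4]
   scene 2558.4 81.8 [0.2 0.5]
1 0.5858 -0.0217
   top 434.5 56.1 [-0.1  0.7]
   top 443.9 53.9 [-0.2  0.6]
   scene 3804.1 56.6 [0.2 0.2]
   scene 3814.7 57.3 [-0.   0.2]
2 0.4962 0.0377
   top 395.6 18.3 [-0.7  0.7]
   top 398.1 18.5 [-0.7  0.7]
   scene 4685.7 12.7 [-0.   0.2]
   scene 4686.4 14.8 [0.  0.3]
3 0.5113 -0.0368
   top 365.4 356.2 [-0.6  0.7]
   top 366.4 355.6 [-0.7  0.8]
   scene 5345.0 351.7 [-0.5 -0.2]
   scene 5345.9 352.3 [-0.5 -0.3]
top 0.5372 0.2826 130.2 1238.4 [224. 233. 240.] [218. 145.  36.]
scene 0.5365 0.2817 123.4 1036.9 [221. 226. 229.] [218. 153.  75.]
top 0.4497 0.3735 -66.5 1193.2 [224. 231. 240.] [220. 146.  34.]
scene 0.4489 0.3729 -57.6 1249.7 [225. 230. 234.] [219. 145.  42.]
top 0.4425 0.2732 -25.7 1148.4 [221. 230. 239.] [219. 150.  45.]
scene 0.4413 0.273 -16.8 1668.8 [232. 235. 235.] [219. 142.  44.]
```

Run:
```python
from ang import *
c=dict(np.load("avg_scene.npz"));t=dict(np.load("avg_top.npz"))
for (x,y,th) in [(.5368,.2822,126),(.4493,.3732,-62),(.442,.2731,-21)]:
    for nm,cc in(("top",t),("scene",c)):
        u,v=w2p(cc,[x,y,.06])[0]; win=(int(u)-7,int(v)-7,15,15)
        def f(q):
            P=rotorpolys(cc,x+q[0]/1e3,y+q[1]/1e3,q[2]*.1)
            F=fracs(render(cc,P,win),3); I=cc["img"][win[1]:win[1]+15,win[0]:win[0]+15].astype(float)
            o=np.clip((I[...,0]-I[...,2])/160,0,1)   # orangeness
            dm=F[1]+F[2]
            return ((F[2]-np.clip(o,0,1))**2*(dm>.95)).sum()+q[0]**2*.01+q[1]**2*.01
        best=min((minimize(f,[0,0,np.radians(th+d)*10],method="Nelder-Mead",options=dict(initial_simplex=np.array([[0,0,0],[2,0,0],[0,2,0],[0,0,2]])+[0,0,np.radians(th+d)*10],maxiter=150)) for d in(-10,0,10)),key=lambda r:r.fun)
        r=best
        # centroid
        I=cc["img"]; V,U=np.mgrid[win[1]:win[1]+15,win[0]:win[0]+15]; o=np.clip(I[V,U,0]-I[V,U,2]-30,0,None)*(I[V,U,0]>170)
        uc,vc=(U*o).sum()/o.sum(),(V*o).sum()/o.sum(); g=p2w(cc,uc,vc,.06)-[x,y,.06]
        print(nm,r.x.round(2)[:2],np.degrees(r.x[2]*.1).round(1),round(r.fun,3),"centroid",np.degrees(np.arctan2(g[1],g[0])).round(1),np.linalg.norm(g).round(4))
tiles=[]
for cc in(t,c):
    row=[]
    for (x,y,th) in [(.5368,.2822,126),(.4493,.3732,-62),(.442,.2731,-21)]:
        u,v=w2p(cc,[x,y,.06])[0]; M=np.array([[16,0,130-16*u],[0,16,130-16*v]],float)
        im=cv2.warpAffine(cc["img"][:,:,::-1].astype(np.float32),M,(260,260),flags=cv2.INTER_CUBIC)
        q=w2p(cc,[[x,y,.06],[x+.016*np.cos(np.radians(th)),y+.016*np.sin(np.radians(th)),.06]])*16+M[:,2]
        cv2.line(im,tuple(int(a) for a in q[0]),tuple(int(a) for a in q[1]),(0,0,0),1); row.append(im)
    tiles.append(np.hstack(row))
cv2.imwrite("pics/rots.png",np.vstack(tiles).clip(0,255).astype(np.uint8))
```

```text
top [ 0.05 -0.36] 125.0 0.663 centroid 128.1 0.0085
scene [-0.05 -0.18] 125.8 1.099 centroid 126.1 0.0084
top [-0.02  0.02] -61.9 0.637 centroid -63.7 0.0089
scene [-0.25  0.03] -60.7 2.201 centroid -63.0 0.0087
top [ 0.26 -0.18] -25.2 0.742 centroid -23.9 0.0083
scene [-0.38 -0.19] -16.8 1.981 centroid -21.5 0.0078
```

View pics/rots.png

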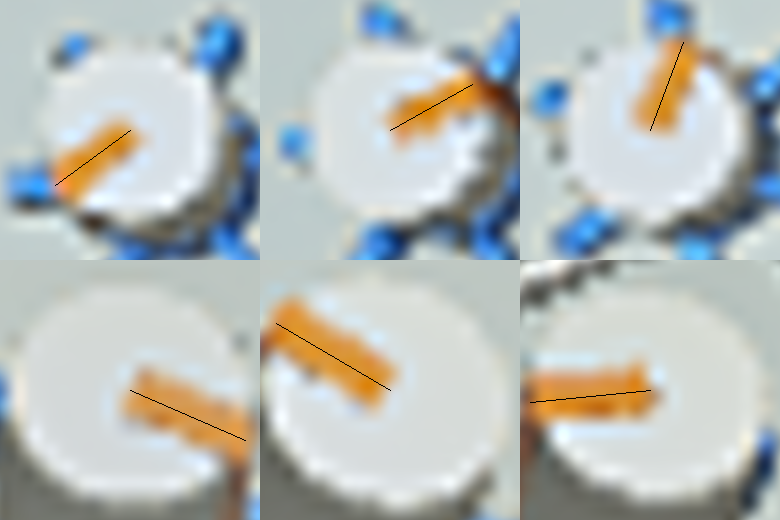

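Run:
```python
from h import *
plan([.5368,.2818,.19],.4,op=60,step=56)
```

```text
now [ 0.5105 -0.3661  0.226 ] yaw 0.203 n 12
[60, 13.0, -52.4, 3.1, -0.000, -0.000, -0.016]
[60, 13.9, -52.2, 3.1, -0.000, -0.000, -0.016]
[60, 14.8, -52.0, 3.1, -0.000, -0.000, -0.016]
[60, 15.6, -51.7, 3.1, -0.000, -0.000, -0.016]
[60, 16.5, -51.5, 3.1, -0.000, -0.000, -0.016]
[60, 17.3, -51.2, 3.0, -0.000, -0.000, -0.016]
[60, 18.1, -50.9, 3.0, -0.000, -0.000, -0.016]
[60, 19.0, -50.6, 3.0, -0.000, -0.000, -0.016]
[60, 19.8, -50.3, 3.0, -0.000, -0.000, -0.016]
[60, 20.6, -50.0, 3.0, -0.000, -0.000, -0.016]
[60, 21.4, -49.6, 3.0, -0.000, -0.000, -0.016]
[60, 22.2, -49.2, 3.0, -0.000, -0.000, -0.016]
```

Request:
move_arm:
  increments:
    - [60, 13, -52, 0, 0, 0, -0.016]
    - [60, 14, -52, 0, 0, 0, -0.016]
    - [60, 15, -52, 0, 0, 0, -0.016]
    - [60, 15.5, -52, 0, 0, 0, -0.016]
    - [60, 16.5, -51.5, 0, 0, 0, -0.016]
    - [60, 17, -51, 0, 0, 0, -0.016]
    - [60, 18, -51, 3, 0, 0, -0.016]
    - [60, 19, -50.5, 3, 0, 0, -0.016]
    - [60, 20, -50, 3, 0, 0, -0.016]
    - [60, 20.5, -50, 3, 0, 0, -0.016]
    - [60, 10, -25, 3, 0, 0, -0.016]
    - [60, 0, 0, 0, 0, 0, -0.016]

```text
time: 17.62
tool_pos: [0.5345, 0.2168, 0.212]
tool_rot: [3.139, -0.008, 0.399]
contact_force: [-0.6, -0.1, -0.3]
opening: 0.0604
```

Run:
```python
from h import *
rep(); plan([.5368,.2818,.12],.4,op=60,n=3)
```

```text
t 17.62 pos [0.5345 0.2168 0.212 ] yaw 0.3994 rot [ 3.139 -0.008  0.399] F [-0.6 -0.1 -0.3] op 60.4
now [0.5345 0.2168 0.212 ] yaw 0.399 n 3
[60, 8.9, -19.7, 30.7, 0.001, -0.003, -0.000]
[60, 9.0, -19.7, 30.7, 0.001, -0.003, -0.000]
[60, 9.0, -19.7, 30.7, 0.001, -0.003, -0.000]
```

Request:
move_arm:
  increments:
    - [60, 9, -20, 30, 0, -0.008, 0]
    - [60, 9, -20, 30, 0, 0, 0]
    - [60, 9, -20, 25, 0, 0, 0]
    - [60, 0, 0, 0, 0, 0, 0]

```text
time: 18.12
tool_pos: [0.5383, 0.2801, 0.1261]
tool_rot: [3.137, -0.002, 0.398]
contact_force: [-0.1, -0.4, -0.6]
opening: 0.0598
```

Run:
```python
from h import *
rep(); plan([.5368,.2818,.08],.4,op=60,n=1)
```

```text
t 18.12 pos [0.5383 0.2801 0.1261] yaw 0.3976 rot [ 3.137e+00 -2.000e-03  3.980e-01] F [-0.1 -0.4 -0.6] op 59.8
now [0.5383 0.2801 0.1261] yaw 0.398 n 1
[60, -0.8, -2.4, 46.1, 0.005, -0.002, -0.002]
```

Request:
move_arm:
  increments:
    - [60, -0.8, -2.4, 40, 0.005, 0, 0]
    - [60, 0, 0, 15, 0, 0, 0]
    - [60, 0, 0, 0, 0, 0, 0]

```text
time: 18.5
tool_pos: [0.5401, 0.279, 0.0741]
tool_rot: [3.14, -0.008, 0.395]
contact_force: [-0.8, -0.6, -0.1]
opening: 0.0603
```

Run:
```python
from h import *
rep(); plan([.5368,.2818,.035],.4,op=60,n=2)
c=cam("scene"); crop(c,"s_g.png",375,320,120,90,6)
```

```text
t 18.5 pos [0.5401 0.279  0.0741] yaw 0.3955 rot [ 3.14  -0.008  0.395] F [-0.8 -0.6 -0.1] op 60.3
now [0.5401 0.279  0.0741] yaw 0.395 n 2
[60, -1.1, -2.0, 19.5, 0.001, -0.004, -0.002]
[60, -1.1, -2.0, 19.5, 0.001, -0.004, -0.002]
s_g.png origin 315 275 scale 6
```

View pics/s_g.png

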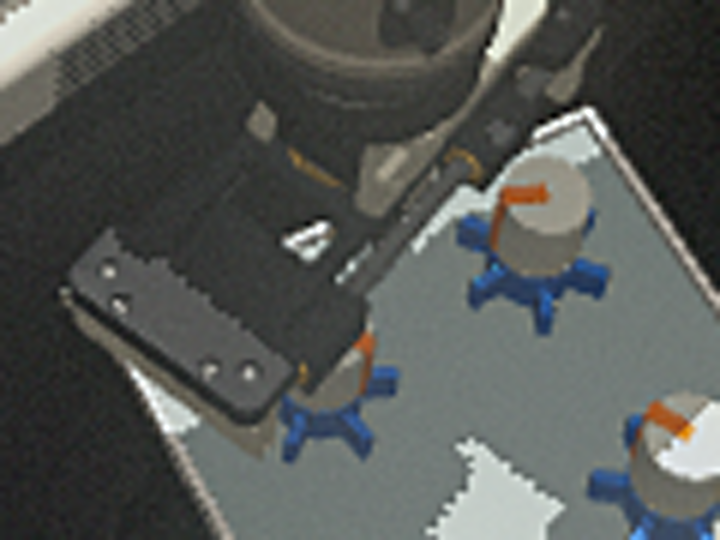

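Request:
move_arm:
  increments:
    - [60, -2, -3, 15, 0, -0.008, 0]
    - [60, -0.5, -1, 15, 0, 0, 0]
    - [60, 0, 0, 5, 0, 0, 0]
    - [60, 0, 0, 0, 0, 0, 0]

```text
time: 19.05
tool_pos: [0.538, 0.2822, 0.0399]
tool_rot: [3.14, -0.005, 0.395]
contact_force: [-0.8, 0.5, 0.5]
opening: 0.0598
```

Run:
```python
from h import *
rep(); plan([.5368,.2818,.035],.4,op=60,n=1)
```

```text
t 19.05 pos [0.538  0.2822 0.0399] yaw 0.3953 rot [ 3.14  -0.005  0.395] F [-0.8  0.5  0.5] op 59.8
now [0.538  0.2822 0.0399] yaw 0.395 n 1
[60, -1.3, -0.1, 4.9, 0.002, -0.005, -0.005]
```

Request:
move_arm:
  increments:
    - [60, -1, 0, 5, 0, -0.005, 0]
    - [20, 0, 0, 0, 0, 0, 0]
    - [20, 0, 0, 0, 0, 0, 0]
    - [20, 0, 0, 0, 0, 0, 0]
    - [20, 0, 0, 0, 0, 0, 0]
    - [20, 0, 0, 0, 0, 0, 0]
  newtons: 5

```text
time: 19.8
tool_pos: [0.5375, 0.2821, 0.0354]
tool_rot: [3.14, -0.001, 0.395]
contact_force: [0.2, 0.6, -1.2]
opening: 0.0319
```

Run:
```python
from h import *
rep()
```

```text
t 19.8 pos [0.5375 0.2821 0.0354] yaw 0.3955 rot [ 3.14e+00 -1.00e-03  3.95e-01] F [ 0.2  0.6 -1.2] op 31.9
```

Request:
move_arm:
  increments:
    - [20, 0, 0, 0, 0, 0, 0]
    - [20, 0, 0, -10, 0, 0, 0]
    - [20, 0, 0, -40, 0, 0, 0]
    - [20, 0, 0, -50, 0, 0, 0]
    - [20, 0, 0, -50, 0, 0, 0]
    - [20, 0, 0, -35, 0, 0, 0]
  newtons: 25

```text
time: 20.55
tool_pos: [0.5356, 0.2816, 0.2249]
tool_rot: [3.14, 0.006, 0.395]
contact_force: [0.9, -0.1, -1.6]
opening: 0.0311
```

Run:
```python
from h import *
rep(); plan([.5707,.0533,.21],-.425,op=20,step=35)
```

```text
t 20.55 pos [0.5356 0.2816 0.2249] yaw 0.3953 rot [3.14  0.006 0.395] F [ 0.9 -0.1 -1.6] op 31.1
now [0.5356 0.2816 0.2249] yaw 0.395 n 7
[20, -7.9, 32.0, 2.2, 0.001, 0.001, 0.117]
[20, -4.1, 32.7, 2.2, 0.001, 0.001, 0.117]
[20, -0.3, 33.0, 2.2, 0.001, 0.001, 0.117]
[20, 3.6, 32.8, 2.2, 0.001, 0.001, 0.117]
[20, 7.4, 32.2, 2.2, 0.001, 0.001, 0.117]
[20, 11.1, 31.1, 2.1, 0.001, 0.001, 0.117]
[20, 14.7, 29.6, 2.1, 0.001, 0.001, 0.117]
```

Request:
move_arm:
  increments:
    - [20, -8, 32, 2, 0, 0, 0.117]
    - [20, -4, 33, 2, 0, 0, 0.117]
    - [20, 0, 33, 2, 0, 0, 0.117]
    - [20, 3.6, 33, 2, 0, 0, 0.117]
    - [20, 7.4, 32, 2, 0, 0, 0.117]
    - [20, 11, 31, 2, 0, 0, 0.117]
    - [20, 14.7, 29.6, 2, 0, 0, 0.117]
    - [20, 0, 0, 0, 0, 0, 0]

```text
time: 21.55
tool_pos: [0.5709, 0.0471, 0.2217]
tool_rot: [-3.138, -0.009, -0.449]
contact_force: [-0.6, -0.1, -0.4]
opening: 0.0312
```

Run:
```python
from h import *
rep(); plan([.5707,.0533,.16],-.425,op=20,n=2)
c=cam("scene"); crop(c,"s_h.png",300,210,130,110,6)
t=cam("top"); crop(t,"t_h.png",320,240,120,90,6)
```

```text
t 21.55 pos [0.5709 0.0471 0.2217] yaw -0.4486 rot [-3.138 -0.009 -0.449] F [-0.6 -0.1 -0.4] op 31.2
now [0.5709 0.0471 0.2217] yaw -0.449 n 2
[20, -1.7, -2.6, 30.9, -0.002, -0.004, -0.012]
[20, -1.6, -2.7, 30.9, -0.002, -0.004, -0.012]
s_h.png origin 235 155 scale 6
t_h.png origin 260 195 scale 6
```

View pics/s_h.png

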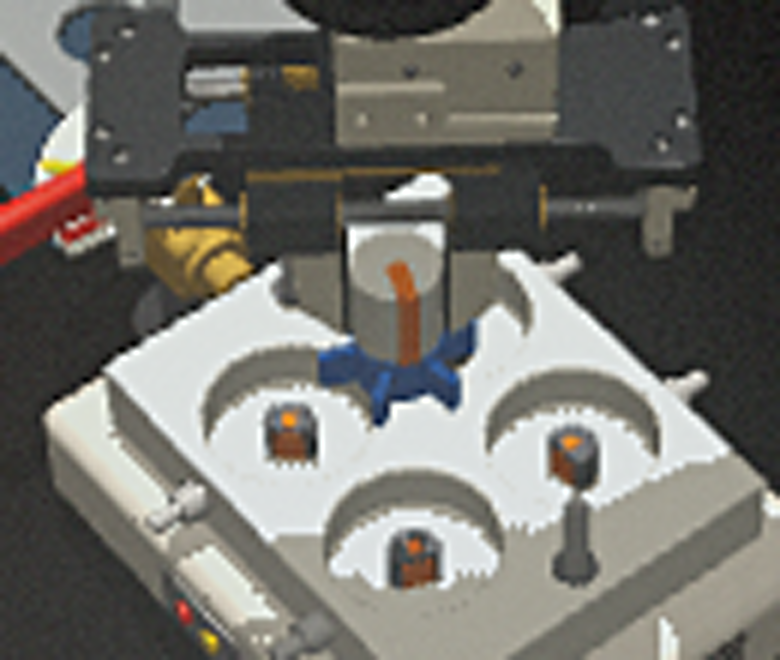

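Request:
move_arm:
  increments:
    - [20, -3.3, -5.3, 30, -0.003, -0.008, -0.024]
    - [20, 0, 0, 30, 0, 0, 0]
    - [20, 0, 0, 14, 0, 0, 0]
    - [20, 0, 0, 0, 0, 0, 0]

```text
time: 22.15
tool_pos: [0.5708, 0.06, 0.1483]
tool_rot: [-3.138, -0.004, -0.412]
contact_force: [0.1, 0.6, -1.3]
opening: 0.0314
```

Run:
```python
from h import *
rep(); plan([.5707,.0533,.125],-.425,op=20,n=1)
```

```text
t 22.15 pos [0.5708 0.06   0.1483] yaw -0.4116 rot [-3.138 -0.004 -0.412] F [ 0.1  0.6 -1.3] op 31.4
now [0.5708 0.06   0.1483] yaw -0.412 n 1
[20, 2.5, 6.3, 23.3, -0.004, -0.003, 0.013]
```

Request:
move_arm:
  increments:
    - [20, 2.5, 6, 10, -0.003, 0, 0.013]
    - [20, 0, 0, 0, 0, 0, 0]
    - [20, 0, 0, 0, 0, 0, 0]

```text
time: 22.52
tool_pos: [0.572, 0.0533, 0.1401]
tool_rot: [-3.139, -0.007, -0.425]
contact_force: [0.2, -0.7, -1.0]
opening: 0.0313
```

Run:
```python
from h import *
rep(); plan([.5707,.0533,.125],-.425,op=20,n=1)
```

```text
t 22.52 pos [0.572  0.0533 0.1401] yaw -0.4248 rot [-3.139 -0.007 -0.425] F [ 0.2 -0.7 -1. ] op 31.3
now [0.572  0.0533 0.1401] yaw -0.425 n 1
[20, -1.3, 0.6, 15.1, -0.002, -0.007, 0.000]
```

Request:
move_arm:
  increments:
    - [20, -0.5, 0.5, 8, 0, -0.007, 0]
    - [20, 0, 0, 7, 0, 0, 0]
    - [20, 0, 0, 5, 0, 0, 0]
    - [20, 0, 0, 4, 0, 0, 0]

```text
time: 23.02
tool_pos: [0.5716, 0.0529, 0.1151]
tool_rot: [-3.139, -0.001, -0.425]
contact_force: [-1.0, 0.4, 0.1]
opening: 0.0315
```

Run:
```python
from h import *
rep()
```

```text
t 23.02 pos [0.5716 0.0529 0.1151] yaw -0.425 rot [-3.139e+00 -1.000e-03 -4.250e-01] F [-1.   0.4  0.1] op 31.5
```

Request:
move_arm:
  increments:
    - [20, 0, 0, 4, 0, 0, 0]
    - [20, 0, 0, 4, 0, 0, 0]
    - [20, 0, 0, 3, 0, 0, 0]
    - [20, 0, 0, 2, 0, 0, 0]
    - [20, 0, 0, 2, 0, 0, 0]

```text
time: 23.65
tool_pos: [0.5717, 0.0532, 0.1032]
tool_rot: [-3.138, -0.002, -0.425]
contact_force: [-7.2, -0.2, 14.2]
opening: 0.0313
```

Run:
```python
from h import *
rep()
```

```text
t 23.65 pos [0.5717 0.0532 0.1032] yaw -0.4245 rot [-3.138e+00 -2.000e-03 -4.250e-01] F [-7.2 -0.2 14.2] op 31.3
```

Request:
move_arm:
  increments:
    - [20, 0, 0, -1, 0, 0, 0]
    - [50, 0, 0, 0, 0, 0, 0]
    - [50, 0, 0, 0, 0, 0, 0]
    - [50, 0, 0, 0, 0, 0, 0]
    - [50, 0, 0, -20, 0, 0, 0]
    - [50, 0, 0, -50, 0, 0, 0]
    - [50, 0, 0, -25, 0, 0, 0]
    - [50, 0, 0, 0, 0, 0, 0]

```text
time: 24.65
tool_pos: [0.5718, 0.053, 0.2008]
tool_rot: [-3.138, -0.002, -0.425]
contact_force: [-0.6, -0.2, -1.1]
opening: 0.0502
```

Run:
```python
from h import *
rep(); plan([.442,.2731,.17],-.3,op=60,step=40)
c=cam("scene"); crop(c,"s_i.png",330,260,200,150,4)
```

```text
t 24.65 pos [0.5718 0.053  0.2008] yaw -0.4246 rot [-3.138e+00 -2.000e-03 -4.250e-01] F [-0.6 -0.2 -1.1] op 50.2
now [0.5718 0.053  0.2008] yaw -0.425 n 7
[60, -29.9, -21.0, 4.4, -0.000, -0.000, -0.018]
[60, -29.5, -21.5, 4.4, -0.000, -0.000, -0.018]
[60, -29.1, -22.1, 4.4, -0.000, -0.000, -0.018]
[60, -28.7, -22.6, 4.4, -0.000, -0.000, -0.018]
[60, -28.3, -23.1, 4.4, -0.000, -0.000, -0.018]
[60, -27.9, -23.6, 4.4, -0.000, -0.000, -0.018]
[60, -27.4, -24.1, 4.4, -0.000, -0.000, -0.018]
s_i.png origin 230 185 scale 4
```

View pics/s_i.png

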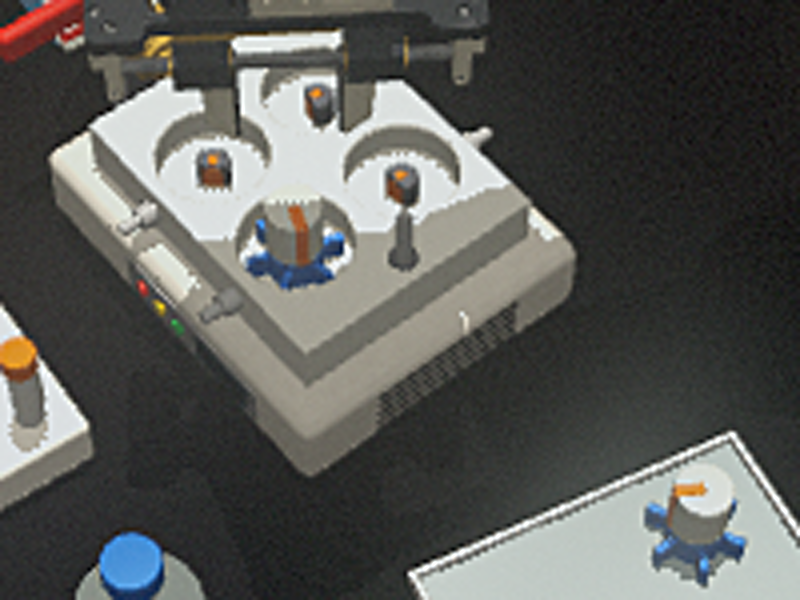

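The first rotor is seated in the well at scene (304,244). Next is rotor c.

Request:
move_arm:
  increments:
    - [60, -30, -21, 4, 0, 0, -0.018]
    - [60, -29.5, -21.5, 4, 0, 0, -0.018]
    - [60, -29, -22, 4, 0, 0, -0.018]
    - [60, -28.5, -22.5, 4, 0, 0, -0.018]
    - [60, -28, -23, 4, 0, 0, -0.018]
    - [60, -28, -23.5, 4, 0, 0, -0.018]
    - [60, -27, -24, 4, 0, 0, -0.018]
    - [60, 0, 0, 0, 0, 0, 0]
    - [60, 0, 0, 0, 0, 0, 0]

```text
time: 25.82
tool_pos: [0.4311, 0.276, 0.1559]
tool_rot: [3.131, 0.02, -0.297]
contact_force: [0.5, 0.2, -0.3]
opening: 0.0602
```

```bash
python3 - <<'E'
from h import *
rep(); plan([.442,.2731,.08],-.3,op=60,n=1)
for n in("scene","top"):
    L=[cam(n) for _ in range(4)]; c=L[0]; c["img"]=np.mean([l["img"].astype(float) for l in L],0); np.savez(f"avg_{n}.npz",**c)
E
python3 rotors.py
```

```text
t 25.82 pos [0.4311 0.276  0.1559] yaw -0.2967 rot [ 3.131  0.02  -0.297] F [ 0.5  0.2 -0.3] op 60.2
now [0.4311 0.276  0.1559] yaw -0.297 n 1
[60, 12.8, -1.2, 75.7, 0.010, 0.020, 0.003]
top 0.5087 0.305 209.1 980.8 [206. 213. 211.] [170. 164. 149.]
scene 0.5406 0.2579 170.1 292.9 [199. 208. 203.] [188. 196. 190.]
top 0.4807 0.3942 -431.4 116.3 [202. 197. 184.] [170. 164. 148.]
scene 0.4493 0.3728 -61.1 1164.0 [160. 160. 151.] [165.  82.  29.]
top 0.4473 0.2627 -10.2 12375.1 [205. 217. 216.] [156. 149. 133.]
scene 0.4267 0.2713 39.4 9917.0 [229. 231. 233.] [229. 151.  40.]rotors.py:13: RuntimeWarning: invalid value encountered in scalar divide
  return (((pred-I)**2).sum(2)*(F[1]+F[2]+.0)).sum()/(F[1]+F[2]).sum()
```

Request:
move_arm:
  increments:
    - [60, 10, -1, 20, 0.01, 0.02, 0]
    - [60, 2, 0, 35, 0, 0, 0]
    - [60, 0, 0, 15, 0, 0, 0]
    - [60, 0, 0, 0, 0, 0, 0]
    - [60, 0, 0, 0, 0, 0, 0]

```text
time: 26.85
tool_pos: [0.4456, 0.2731, 0.0869]
tool_rot: [-3.137, -0.006, -0.299]
contact_force: [-0.2, 0.1, 0.4]
opening: 0.0599
```

Run:
```python
from h import *
rep(); plan([.442,.2731,.036],-.3,op=60,n=1)
c=cam("scene"); crop(c,"s_j.png",405,320,120,90,6)
```

```text
t 26.85 pos [0.4456 0.2731 0.0869] yaw -0.2995 rot [-3.137 -0.006 -0.299] F [-0.2  0.1  0.4] op 59.9
now [0.4456 0.2731 0.0869] yaw -0.299 n 1
[60, -3.7, 1.3, 50.9, -0.004, -0.006, 0.001]
s_j.png origin 345 275 scale 6
```

View pics/s_j.png

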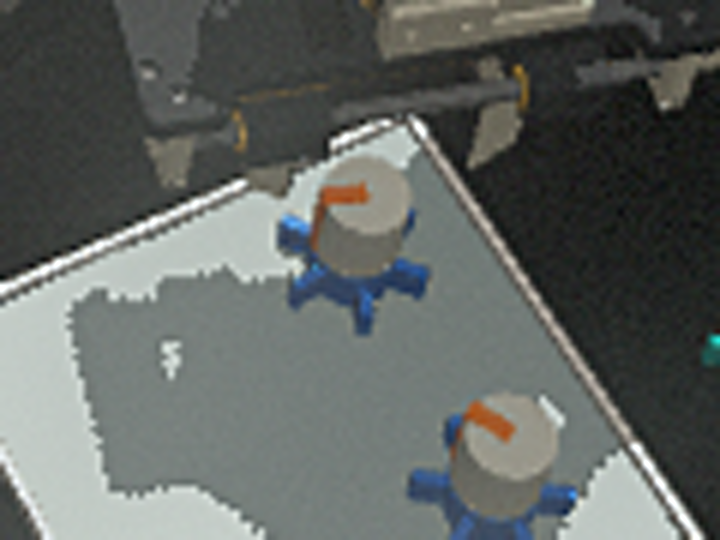

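Request:
move_arm:
  increments:
    - [60, -4, 1.3, 20, -0.004, -0.006, 0]
    - [60, 0, 0, 20, 0, 0, 0]
    - [60, 0, 0, 10, 0, 0, 0]
    - [60, 0, 0, 0, 0, 0, 0]
    - [60, 0, 0, 0, 0, 0, 0]

```text
time: 27.52
tool_pos: [0.4445, 0.2745, 0.0402]
tool_rot: [-3.136, -0.007, -0.299]
contact_force: [-0.6, 0.2, -0.5]
opening: 0.0601
```

Run:
```python
from h import *
rep(); plan([.442,.2731,.0355],-.3,op=60,n=1)
```

```text
t 27.52 pos [0.4445 0.2745 0.0402] yaw -0.2993 rot [-3.136 -0.007 -0.299] F [-0.6  0.2 -0.5] op 60.1
now [0.4445 0.2745 0.0402] yaw -0.299 n 1
[60, -2.0, 2.1, 4.7, -0.006, -0.007, 0.001]
```

Request:
move_arm:
  increments:
    - [60, -2, 2, 4.7, -0.006, -0.007, 0]
    - [60, 0, 0, 0, 0, 0, 0]
    - [20, 0, 0, 0, 0, 0, 0]
    - [20, 0, 0, 0, 0, 0, 0]
    - [20, 0, 0, 0, 0, 0, 0]
    - [20, 0, 0, 0, 0, 0, 0]
    - [20, 0, 0, 0, 0, 0, 0]
  newtons: 5

```text
time: 28.4
tool_pos: [0.4426, 0.2735, 0.0365]
tool_rot: [-3.14, -0.001, -0.299]
contact_force: [-0.0, -0.1, -0.3]
opening: 0.0315
```

Request:
move_arm:
  increments:
    - [20, 0, 0, 0, 0, 0, 0]
  newtons: 25

```text
time: 28.52
tool_pos: [0.4426, 0.2735, 0.0365]
tool_rot: [-3.14, -0.001, -0.299]
contact_force: [0.4, -0.1, 0.3]
opening: 0.0312
```

Run:
```python
from h import *
rep(); plan([.4959,.0382,.22],.363,op=20,step=35,p0=np.array([.442,.273,.22]))
```

```text
t 28.52 pos [0.4426 0.2735 0.0365] yaw -0.2993 rot [-3.14e+00 -1.00e-03 -2.99e-01] F [ 0.4 -0.1  0.3] op 31.2
now [0.442 0.273 0.22 ] yaw -0.299 n 7
[20, 17.2, 29.8, -0.0, -0.000, -0.000, -0.095]
[20, 14.4, 31.3, -0.0, -0.000, -0.000, -0.095]
[20, 11.3, 32.5, -0.0, -0.000, -0.000, -0.095]
[20, 8.2, 33.4, -0.0, -0.000, -0.000, -0.095]
[20, 5.0, 34.0, -0.0, -0.000, -0.000, -0.095]
[20, 1.8, 34.4, -0.0, -0.000, -0.000, -0.095]
[20, -1.5, 34.4, -0.0, -0.000, -0.000, -0.095]
```

Offset from the TCP to the rotor's underside: 30.5 mm, so home is TCP z ≈ 0.1045.

Request:
move_arm:
  increments:
    - [20, 0, 0, -15, 0, 0, 0]
    - [20, 0, 0, -45, 0, 0, 0]
    - [20, 0, 0, -55, 0, 0, 0]
    - [20, 0, 0, -50, 0, 0, 0]
    - [20, 0, 0, -20, 0, 0, 0]

```text
time: 29.15
tool_pos: [0.4412, 0.2727, 0.2292]
tool_rot: [3.141, 0.001, -0.299]
contact_force: [0.3, 0.3, -1.3]
opening: 0.0314
```

Request:
move_arm:
  increments:
    - [20, 17, 30, 0, 0, 0, -0.095]
    - [20, 14.5, 31, 0, 0, 0, -0.095]
    - [20, 11.5, 32.5, 0, 0, 0, -0.095]
    - [20, 8, 33.5, 0, 0, 0, -0.095]
    - [20, 5, 34, 0, 0, 0, -0.095]
    - [20, 2, 34.5, 0, 0, 0, -0.095]
    - [20, -1.5, 34.5, 0, 0, 0, -0.095]
    - [20, 0, 0, 0, 0, 0, 0]
    - [20, 0, 0, 0, 0, 0, 0]

```text
time: 30.28
tool_pos: [0.4985, 0.0324, 0.2406]
tool_rot: [3.14, -0.012, 0.388]
contact_force: [1.0, -0.3, -0.9]
opening: 0.0311
```

Run:
```python
from h import *
rep(); plan([.4965,.0380,.15],.363,op=20,n=1)
c=cam("scene"); crop(c,"s_k.png",310,220,130,110,6)
```

```text
t 30.27 pos [0.4985 0.0324 0.2406] yaw 0.3883 rot [ 3.14  -0.012  0.388] F [ 1.  -0.3 -0.9] op 31.1
now [0.4985 0.0324 0.2406] yaw 0.388 n 1
[20, -0.9, -6.1, 90.6, 0.002, -0.012, 0.025]
s_k.png origin 245 165 scale 6
```

View pics/s_k.png

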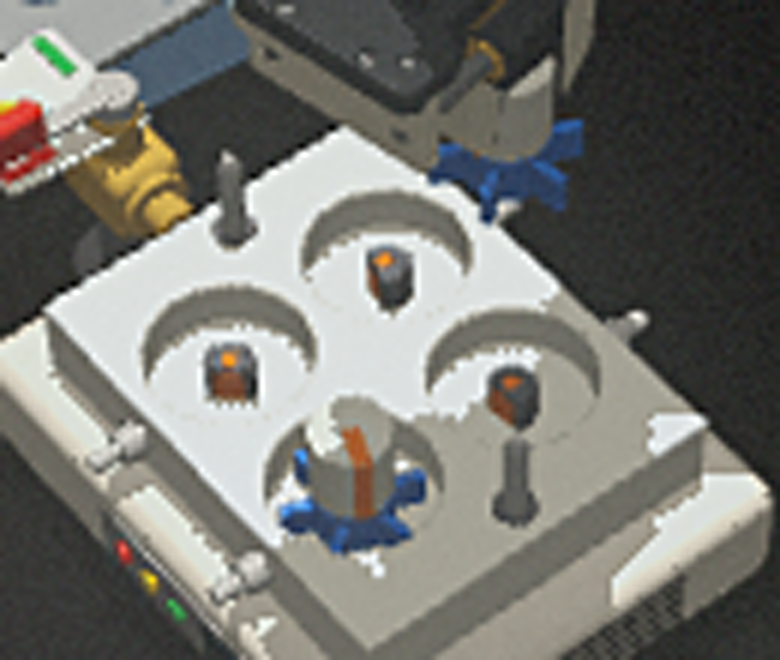

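Request:
move_arm:
  increments:
    - [20, -0.9, -6, 40, 0.002, -0.012, 0.025]
    - [20, 0, 0, 40, 0, 0, 0]
    - [20, 0, 0, 10, 0, 0, 0]
    - [20, 0, 0, 0, 0, 0, 0]
    - [20, 0, 0, 0, 0, 0, 0]

```text
time: 30.95
tool_pos: [0.4973, 0.0417, 0.1525]
tool_rot: [3.14, -0.006, 0.366]
contact_force: [0.3, -0.1, -0.8]
opening: 0.0312
```

Run:
```python
from h import *
rep(); plan([.4965,.0380,.13],.363,op=20,n=1)
```

```text
t 30.95 pos [0.4973 0.0417 0.1525] yaw 0.3662 rot [ 3.14  -0.006  0.366] F [ 0.3 -0.1 -0.8] op 31.2
now [0.4973 0.0417 0.1525] yaw 0.366 n 1
[20, -2.2, 3.2, 22.5, 0.002, -0.006, 0.003]
```

Request:
move_arm:
  increments:
    - [20, -2.2, 3.2, 12, 0.002, -0.006, 0.003]
    - [20, 0, 0, 8, 0, 0, 0]
    - [20, 0, 0, 0, 0, 0, 0]
    - [20, 0, 0, 0, 0, 0, 0]

```text
time: 31.45
tool_pos: [0.4976, 0.0375, 0.1331]
tool_rot: [3.14, -0.003, 0.363]
contact_force: [0.4, 0.2, -1.2]
opening: 0.0314
```

Run:
```python
from h import *
rep(); plan([.4965,.0380,.12],.363,op=20,n=1)
```

```text
t 31.45 pos [0.4976 0.0375 0.1331] yaw 0.3625 rot [ 3.14e+00 -3.00e-03  3.63e-01] F [ 0.4  0.2 -1.2] op 31.4
now [0.4976 0.0375 0.1331] yaw 0.363 n 1
[20, -0.9, -0.9, 13.1, 0.002, -0.003, -0.000]
```

Request:
move_arm:
  increments:
    - [20, -0.7, -0.7, 5, 0, -0.003, 0]
    - [20, 0, 0, 5, 0, 0, 0]
    - [20, 0, 0, 4, 0, 0, 0]
    - [20, 0, 0, 4, 0, 0, 0]
    - [20, 0, 0, 4, 0, 0, 0]

```text
time: 32.08
tool_pos: [0.4969, 0.0379, 0.1099]
tool_rot: [3.14, -0.001, 0.363]
contact_force: [-0.6, -0.7, -1.0]
opening: 0.0308
```

Run:
```python
from h import *
rep()
```

```text
t 32.08 pos [0.4969 0.0379 0.1099] yaw 0.3626 rot [ 3.14e+00 -1.00e-03  3.63e-01] F [-0.6 -0.7 -1. ] op 30.8
```

It passed the tip without contact. I'll seat it.

Request:
move_arm:
  increments:
    - [20, 0, 0, 2, 0, 0, 0]
    - [20, 0, 0, 2, 0, 0, 0]
    - [20, 0, 0, 2, 0, 0, 0]
    - [20, 0, 0, 2, 0, 0, 0]

```text
time: 32.58
tool_pos: [0.497, 0.0377, 0.1043]
tool_rot: [3.139, -0.001, 0.363]
contact_force: [-8.6, 0.7, 26.6]
opening: 0.0316
```

Run:
```python
from h import *
rep()
```

```text
t 32.58 pos [0.497  0.0377 0.1043] yaw 0.3629 rot [ 3.139e+00 -1.000e-03  3.630e-01] F [-8.6  0.7 26.6] op 31.6
```

Request:
move_arm:
  increments:
    - [20, 0, 0, -1.5, 0, 0, 0]
    - [48, 0, 0, 0, 0, 0, 0]
    - [48, 0, 0, 0, 0, 0, 0]
    - [48, 0, 0, 0, 0, 0, 0]
    - [48, 0, 0, -20, 0, 0, 0]
    - [48, 0, 0, -50, 0, 0, 0]
    - [48, 0, 0, -35, 0, 0, 0]
    - [48, 0, 0, 0, 0, 0, 0]

```text
time: 33.58
tool_pos: [0.4967, 0.0379, 0.2131]
tool_rot: [3.14, -0.0, 0.363]
contact_force: [0.1, 0.4, -0.5]
opening: 0.048
```

Run:
```python
from h import *
rep(); plan([.4493,.3732,.17],-.5,op=60,step=35)
c=cam("scene"); crop(c,"s_l.png",340,270,220,165,3.6)
print([(r["rect"],r["conf"]) for r in robot.look_for("rotor1","scene")])
```

```text
t 33.58 pos [0.4967 0.0379 0.2131] yaw 0.3627 rot [ 3.14  -0.     0.363] F [ 0.1  0.4 -0.5] op 48.0
now [0.4967 0.0379 0.2131] yaw 0.363 n 10
[60, 7.5, -33.0, 4.2, 0.000, -0.000, 0.086]
[60, 4.6, -33.6, 4.2, 0.000, -0.000, 0.086]
[60, 1.7, -33.8, 4.3, 0.000, -0.000, 0.086]
[60, -1.2, -33.8, 4.3, 0.000, -0.000, 0.086]
[60, -4.2, -33.6, 4.3, 0.000, -0.000, 0.086]
[60, -7.0, -33.1, 4.3, 0.000, -0.000, 0.086]
[60, -9.9, -32.4, 4.3, 0.000, -0.000, 0.086]
[60, -12.6, -31.4, 4.3, 0.000, -0.000, 0.086]
[60, -15.3, -30.2, 4.3, 0.000, -0.000, 0.086]
[60, -17.8, -28.8, 4.3, 0.000, -0.000, 0.086]
s_l.png origin 230 188 scale 3.6
[([415.3, 341.5, 25.9, 28.0], 0.81), ([319.4, 212.8, 23.9, 26.0], 0.77), ([291.2, 232.1, 26.2, 26.7], 0.65), ([462.9, 317.2, 26.8, 30.0], 0.63), ([504.9, 356.2, 28.9, 28.2], 0.62), ([397.0, 428.4, 24.3, 34.3], 0.59), ([306.5, 205.1, 7.8, 9.4], 0.47)]
```

View pics/s_l.png

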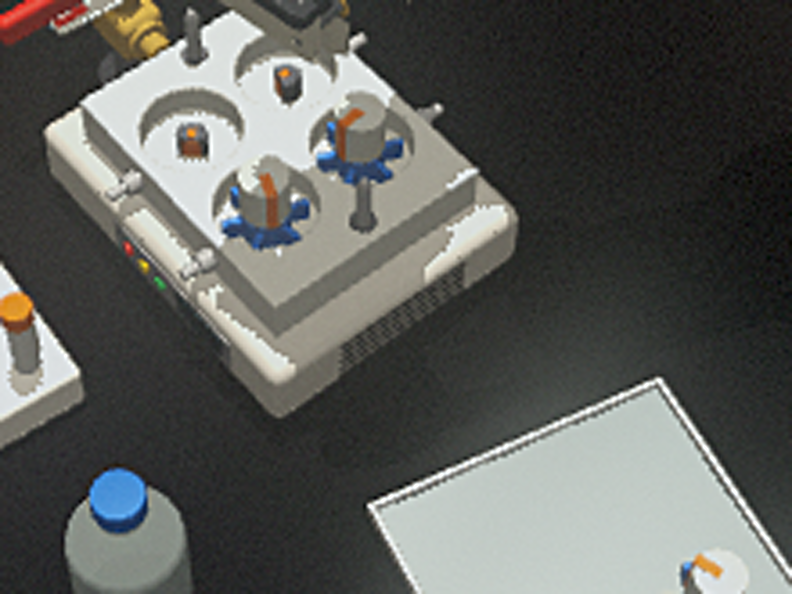

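Two rotors are home, in the wells at scene (304,244) and (331,226). The last one is still in the tray at scene (428,355).

Request:
move_arm:
  increments:
    - [60, 7.5, -33, 4, 0, 0, 0.086]
    - [60, 4.6, -33.6, 4, 0, 0, 0.086]
    - [60, 1.7, -34, 4, 0, 0, 0.086]
    - [60, -1.2, -34, 4, 0, 0, 0.086]
    - [60, -4, -33.6, 4, 0, 0, 0.086]
    - [60, -7, -33, 4, 0, 0, 0.086]
    - [60, -10, -32.4, 4, 0, 0, 0.086]
    - [60, -12.6, -31.4, 4, 0, 0, 0.086]
    - [60, -15.3, -30, 4, 0, 0, 0.086]
    - [60, -17, -26, 4, 0, 0, 0.086]
    - [60, 0, 0, 0, 0, 0, 0]
    - [60, 0, 0, 0, 0, 0, 0]

```text
time: 35.17
tool_pos: [0.4399, 0.3765, 0.1463]
tool_rot: [3.108, 0.026, -0.528]
contact_force: [0.2, 1.0, 0.3]
opening: 0.0602
```

Run:
```python
from h import *
rep(); plan([.4493,.3732,.08],-.5,op=60,n=1)
```

```text
t 35.17 pos [0.4399 0.3765 0.1463] yaw -0.5277 rot [ 3.108  0.026 -0.528] F [0.2 1.  0.3] op 60.2
now [0.4399 0.3765 0.1463] yaw -0.528 n 1
[60, 11.5, -4.1, 65.9, 0.033, 0.027, -0.027]
```

Request:
move_arm:
  increments:
    - [60, 10, -2, 10, 0.033, 0.027, -0.027]
    - [60, 0, 0, 30, 0, 0, 0]
    - [60, 0, 0, 20, 0, 0, 0]
    - [60, 0, 0, 0, 0, 0, 0]
    - [60, 0, 0, 0, 0, 0, 0]

```text
time: 35.8
tool_pos: [0.4508, 0.3678, 0.0843]
tool_rot: [3.141, -0.001, -0.501]
contact_force: [0.7, 0.2, -0.2]
opening: 0.06
```

Run:
```python
from h import *
rep(); plan([.4493,.3732,.036],-.5,op=60,n=1)
c=cam("scene"); crop(c,"s_m.png",430,345,120,90,6)
```

```text
t 35.8 pos [0.4508 0.3678 0.0843] yaw -0.5009 rot [ 3.141e+00 -1.000e-03 -5.010e-01] F [ 0.7  0.2 -0.2] op 60.0
now [0.4508 0.3678 0.0843] yaw -0.501 n 1
[60, -3.9, -4.1, 48.3, 0.001, -0.001, -0.001]
s_m.png origin 370 300 scale 6
```

View pics/s_m.png

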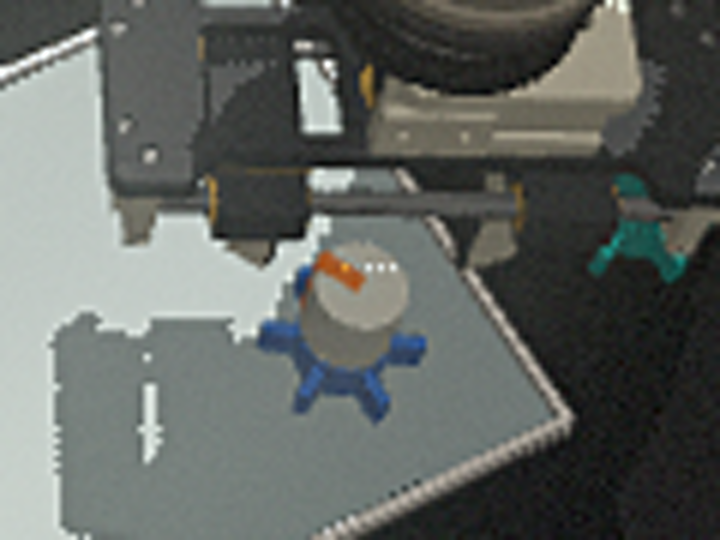

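Request:
move_arm:
  increments:
    - [60, -3.9, -4, 20, 0, 0, 0]
    - [60, 0, 0, 20, 0, 0, 0]
    - [60, 0, 0, 8, 0, 0, 0]
    - [60, 0, 0, 0, 0, 0, 0]
    - [60, 0, 0, 0, 0, 0, 0]

```text
time: 36.48
tool_pos: [0.4523, 0.3745, 0.0403]
tool_rot: [-3.135, -0.006, -0.501]
contact_force: [0.9, 0.1, -0.3]
opening: 0.06
```

Run:
```python
from h import *
rep(); plan([.4493,.3732,.0355],-.5,op=60,n=1)
```

```text
t 36.48 pos [0.4523 0.3745 0.0403] yaw -0.5009 rot [-3.135 -0.006 -0.501] F [ 0.9  0.1 -0.3] op 60.0
now [0.4523 0.3745 0.0403] yaw -0.501 n 1
[60, -2.0, 2.6, 4.8, -0.007, -0.006, -0.001]
```

Request:
move_arm:
  increments:
    - [60, -2, 2.6, 4.8, -0.007, -0.006, 0]
    - [60, 0, 0, 0, 0, 0, 0]
    - [20, 0, 0, 0, 0, 0, 0]
    - [20, 0, 0, 0, 0, 0, 0]
    - [20, 0, 0, 0, 0, 0, 0]
    - [20, 0, 0, 0, 0, 0, 0]
    - [20, 0, 0, 0, 0, 0, 0]
  newtons: 5

```text
time: 37.35
tool_pos: [0.4498, 0.3735, 0.0366]
tool_rot: [-3.14, -0.0, -0.501]
contact_force: [0.3, -0.6, -0.3]
opening: 0.032
```

Request:
move_arm:
  increments:
    - [20, 0, 0, 0, 0, 0, 0]
  newtons: 25

```text
time: 37.48
tool_pos: [0.4498, 0.3735, 0.0366]
tool_rot: [-3.14, -0.0, -0.501]
contact_force: [0.0, 0.7, -0.2]
opening: 0.0316
```

Run:
```python
from h import *
rep(); y=yawnow(); print(y+np.radians(56.5)); plan([.5115,-.0362,.22],y+np.radians(56.5),op=20,step=38,p0=np.array([.4493,.3732,.22]))
```

```text
t 37.48 pos [0.4498 0.3735 0.0366] yaw -0.5009 rot [-3.14  -0.    -0.501] F [ 0.   0.7 -0.2] op 31.6
0.4852369265105553
now [0.4493 0.3732 0.22  ] yaw -0.501 n 11
[20, 22.8, 29.9, -0.0, -0.000, -0.000, -0.090]
[20, 20.1, 31.9, -0.0, -0.000, -0.000, -0.090]
[20, 17.1, 33.5, -0.0, -0.000, -0.000, -0.090]
[20, 14.1, 34.9, -0.0, -0.000, -0.000, -0.090]
[20, 10.9, 36.0, -0.0, -0.000, -0.000, -0.090]
[20, 7.6, 36.9, -0.0, -0.000, -0.000, -0.090]
[20, 4.3, 37.4, -0.0, -0.000, -0.000, -0.090]
[20, 0.9, 37.6, -0.0, -0.000, -0.000, -0.090]
[20, -2.5, 37.6, -0.0, -0.000, -0.000, -0.090]
[20, -5.8, 37.2, -0.0, -0.000, -0.000, -0.090]
[20, -9.1, 36.5, -0.0, -0.000, -0.000, -0.090]
```

Request:
move_arm:
  increments:
    - [20, 0, 0, -15, 0, 0, 0]
    - [20, 0, 0, -45, 0, 0, 0]
    - [20, 0, 0, -55, 0, 0, 0]
    - [20, 0, 0, -50, 0, 0, 0]
    - [20, 0, 0, -20, 0, 0, 0]

```text
time: 38.1
tool_pos: [0.4486, 0.3726, 0.229]
tool_rot: [3.14, 0.001, -0.501]
contact_force: [0.6, -0.8, -2.6]
opening: 0.0309
```

Request:
move_arm:
  increments:
    - [20, 23, 30, 0, 0, 0, -0.09]
    - [20, 20, 32, 0, 0, 0, -0.09]
    - [20, 17, 33.5, 0, 0, 0, -0.09]
    - [20, 14, 35, 0, 0, 0, -0.09]
    - [20, 11, 36, 0, 0, 0, -0.09]
    - [20, 7.6, 37, 0, 0, 0, -0.09]
    - [20, 4.3, 37.4, 0, 0, 0, -0.09]
    - [20, 1, 37.6, 0, 0, 0, -0.09]
    - [20, -2.5, 37.6, 0, 0, 0, -0.09]
    - [20, -5.5, 34, 0, 0, 0, -0.09]
    - [20, -7, 28, 0, 0, 0, -0.07]
    - [20, 0, 0, 0, 0, 0, 0]

```text
time: 39.6
tool_pos: [0.5168, -0.0358, 0.2435]
tool_rot: [3.137, -0.016, 0.503]
contact_force: [-0.6, -0.3, -1.5]
opening: 0.0315
```

Request:
move_arm:
  increments:
    - [20, 0, 0, 0, 0, 0, 0]

```text
time: 39.72
tool_pos: [0.5166, -0.0354, 0.2441]
tool_rot: [3.137, -0.016, 0.502]
contact_force: [-0.6, 0.4, -0.9]
opening: 0.0313
```

Run:
```python
from h import *
rep(); plan([.5120,-.0362,.16],.485,op=20,n=1)
```

```text
t 39.73 pos [ 0.5166 -0.0354  0.2441] yaw 0.5023 rot [ 3.137 -0.016  0.502] F [-0.6  0.4 -0.9] op 31.3
now [ 0.5166 -0.0354  0.2441] yaw 0.502 n 1
[20, -5.8, -1.9, 84.0, 0.005, -0.017, 0.017]
```

Request:
move_arm:
  increments:
    - [20, -5.8, -1.9, 10, 0.005, -0.017, 0.017]
    - [20, 0, 0, 40, 0, 0, 0]
    - [20, 0, 0, 40, 0, 0, 0]
    - [20, 0, 0, 0, 0, 0, 0]
    - [20, 0, 0, 0, 0, 0, 0]
    - [20, 0, 0, 0, 0, 0, 0]

```text
time: 40.48
tool_pos: [0.5098, -0.0325, 0.154]
tool_rot: [3.141, 0.0, 0.486]
contact_force: [0.3, 0.4, -0.8]
opening: 0.0314
```

Run:
```python
from h import *
rep(); plan([.5120,-.0362,.135],.485,op=20,n=1)
```

```text
t 40.48 pos [ 0.5098 -0.0325  0.154 ] yaw 0.4859 rot [3.141 0.    0.486] F [ 0.3  0.4 -0.8] op 31.4
now [ 0.5098 -0.0325  0.154 ] yaw 0.486 n 1
[20, 0.2, 4.3, 19.0, 0.001, 0.000, 0.001]
```

Request:
move_arm:
  increments:
    - [20, 0.2, 4.3, 10, 0, 0, 0]
    - [20, 0, 0, 9, 0, 0, 0]
    - [20, 0, 0, 0, 0, 0, 0]
    - [20, 0, 0, 0, 0, 0, 0]

```text
time: 40.98
tool_pos: [0.5132, -0.0368, 0.1355]
tool_rot: [3.139, -0.002, 0.485]
contact_force: [0.5, -0.6, -1.3]
opening: 0.0315
```

Run:
```python
from h import *
rep(); plan([.5120,-.0362,.125],.485,op=20,n=1)
c=cam("scene"); crop(c,"s_n.png",310,220,130,110,6)
```

```text
t 40.98 pos [ 0.5132 -0.0368  0.1355] yaw 0.4855 rot [ 3.139e+00 -2.000e-03  4.850e-01] F [ 0.5 -0.6 -1.3] op 31.5
now [ 0.5132 -0.0368  0.1355] yaw 0.485 n 1
[20, -0.8, -1.2, 10.5, 0.003, -0.002, 0.000]
s_n.png origin 245 165 scale 6
```

View pics/s_n.png

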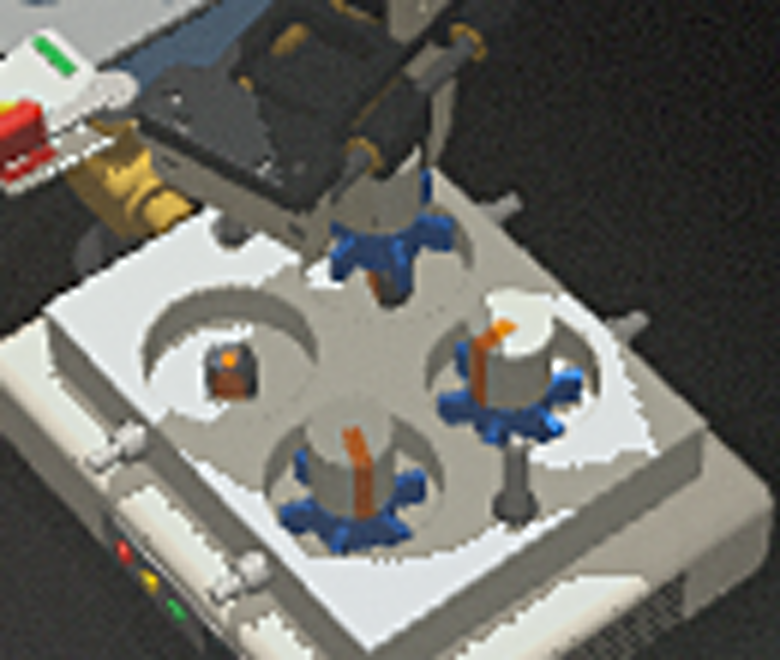

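The last rotor is right above shaft 4, at about scene (310,205), so I'll lower it.

Request:
move_arm:
  increments:
    - [20, -0.6, -0.8, 5, 0, 0, 0]
    - [20, 0, 0, 5, 0, 0, 0]
    - [20, 0, 0, 4, 0, 0, 0]
    - [20, 0, 0, 4, 0, 0, 0]
    - [20, 0, 0, 4, 0, 0, 0]

```text
time: 41.65
tool_pos: [0.5124, -0.0364, 0.1123]
tool_rot: [3.138, -0.003, 0.486]
contact_force: [0.1, -0.5, -0.4]
opening: 0.0313
```

Run:
```python
from h import *
rep()
```

```text
t 41.65 pos [ 0.5124 -0.0364  0.1123] yaw 0.4856 rot [ 3.138e+00 -3.000e-03  4.860e-01] F [ 0.1 -0.5 -0.4] op 31.3
```

Request:
move_arm:
  increments:
    - [20, 0, 0, 3, 0, 0, 0]
    - [20, 0, 0, 2, 0, 0, 0]
    - [20, 0, 0, 2, 0, 0, 0]
    - [20, 0, 0, 2, 0, 0, 0]

```text
time: 42.15
tool_pos: [0.5127, -0.0366, 0.1044]
tool_rot: [3.138, -0.003, 0.486]
contact_force: [-9.9, 0.9, 29.5]
opening: 0.0314
```

Run:
```python
from h import *
rep()
```

```text
t 42.15 pos [ 0.5127 -0.0366  0.1044] yaw 0.4859 rot [ 3.138e+00 -3.000e-03  4.860e-01] F [-9.9  0.9 29.5] op 31.4
```

Request:
move_arm:
  increments:
    - [20, 0, 0, -2, 0, 0, 0]
    - [48, 0, 0, 0, 0, 0, 0]
    - [48, 0, 0, 0, 0, 0, 0]
    - [48, 0, 0, 0, 0, 0, 0]
    - [48, 0, 0, -20, 0, 0, 0]
    - [48, 0, 0, -50, 0, 0, 0]
    - [48, 0, 0, -40, 0, 0, 0]
    - [48, 0, 40, 0, 0, 0, 0.02]
    - [48, 0, 50, 0, 0, 0, 0.02]
    - [48, 0, 50, 0, 0, 0, 0.02]
    - [48, 0, 40, 0, 0, 0, 0.02]
    - [48, 0, 0, 0, 0, 0, 0]

```text
time: 43.65
tool_pos: [0.5939, -0.2022, 0.2201]
tool_rot: [3.137, -0.004, 0.405]
contact_force: [0.1, 0.6, -1.0]
opening: 0.0484
```

Run:
```python
from h import *
rep()
c=cam("scene"); crop(c,"s_o.png",300,200,160,120,5)
t=cam("top"); crop(t,"t_o.png",380,250,200,150,4)
cv2.imwrite("pics/s_o2.png",c["img"][:,:,::-1])
for n in("scene","top"):
    L=[cam(n) for _ in range(6)]; c=L[0]; c["img"]=np.mean([l["img"].astype(float) for l in L],0); np.savez(f"avg_{n}.npz",**c)
```

```text
t 43.65 pos [ 0.5939 -0.2022  0.2201] yaw 0.4052 rot [ 3.137 -0.004  0.405] F [ 0.1  0.6 -1. ] op 48.4
s_o.png origin 220 140 scale 5
t_o.png origin 280 175 scale 4
```

View pics/s_o.png

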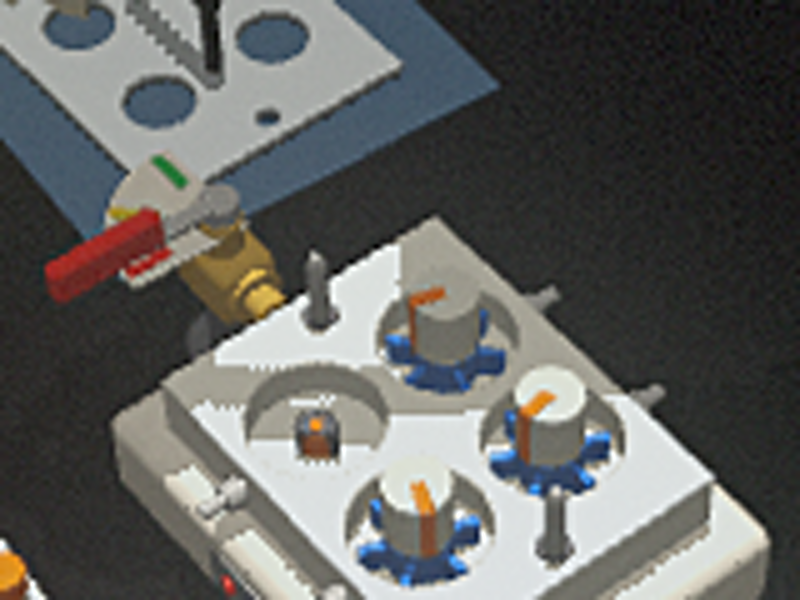

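View pics/t_o.png

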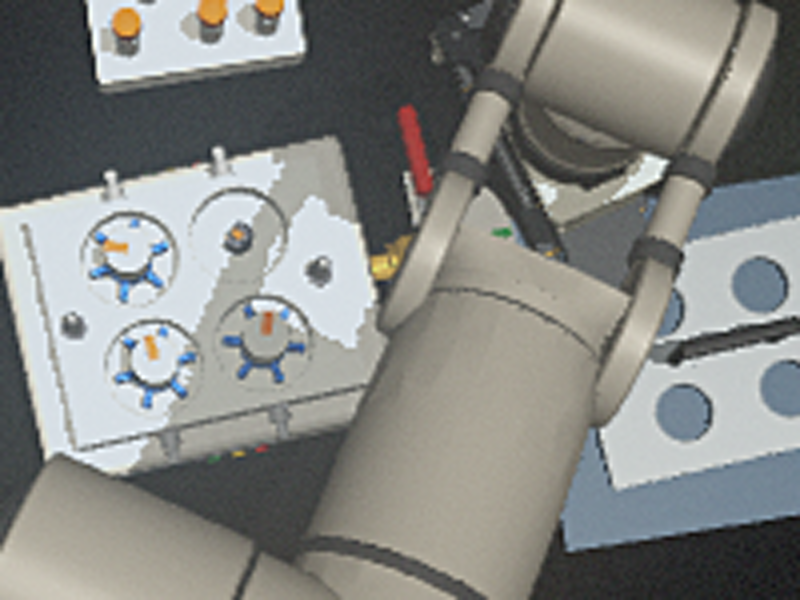

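View pics/s_o2.png

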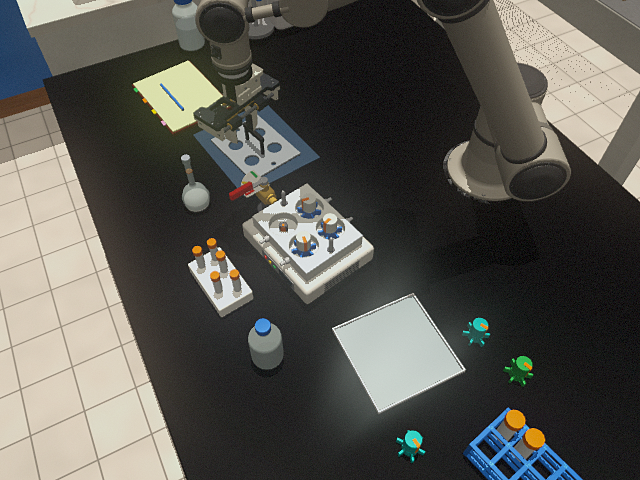

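Run:
```python
from h import *
plan([.50,.10,.24],.2,op=60,step=52)
```

```text
now [ 0.5936 -0.1995  0.2213] yaw 0.408 n 7
[60, 4.7, -44.6, -2.9, 0.001, -0.001, 0.030]
[60, 3.4, -44.7, -2.8, 0.001, -0.001, 0.030]
[60, 2.1, -44.8, -2.8, 0.001, -0.001, 0.030]
[60, 0.7, -44.8, -2.8, 0.001, -0.001, 0.030]
[60, -0.6, -44.8, -2.8, 0.001, -0.001, 0.030]
[60, -1.9, -44.8, -2.7, 0.001, -0.001, 0.030]
[60, -3.3, -44.7, -2.7, 0.001, -0.001, 0.030]
```

Request:
move_arm:
  increments:
    - [60, 4.7, -44.6, -3, 0, 0, 0.03]
    - [60, 3.4, -45, -3, 0, 0, 0.03]
    - [60, 2, -45, -3, 0, 0, 0.03]
    - [60, 1, -45, -3, 0, 0, 0.03]
    - [60, -1, -45, -3, 0, 0, 0.03]
    - [60, -2, -45, -3, 0, 0, 0.03]
    - [60, -3, -45, -3, 0, 0, 0.03]
    - [60, 0, 0, 0, 0, 0, 0]

```text
time: 45.35
tool_pos: [0.4979, 0.1098, 0.2414]
tool_rot: [3.138, -0.008, 0.189]
contact_force: [0.5, 0.2, 0.2]
opening: 0.0603
```

Run:
```python
from h import *
rep()
for n in("scene","top"):
    L=[cam(n) for _ in range(4)]; c=L[0]; c["img"]=np.mean([l["img"].astype(float) for l in L],0); np.savez(f"avg_{n}.npz",**c)
c=dict(np.load("avg_scene.npz")); t=dict(np.load("avg_top.npz"))
crop(c,"s_p.png",258,147,140,100,5); crop(t,"t_p.png",465,263,130,105,6)
```

```text
t 45.35 pos [0.4979 0.1098 0.2414] yaw 0.189 rot [ 3.138 -0.008  0.189] F [0.5 0.2 0.2] op 60.3
s_p.png origin 188 97 scale 5
t_p.png origin 400 211 scale 6[ WARN:0@9.419] global loadsave.cpp:1063 imwrite_ Unsupported depth image for selected encoder is fallbacked to CV_8U.
```

View pics/s_p.png

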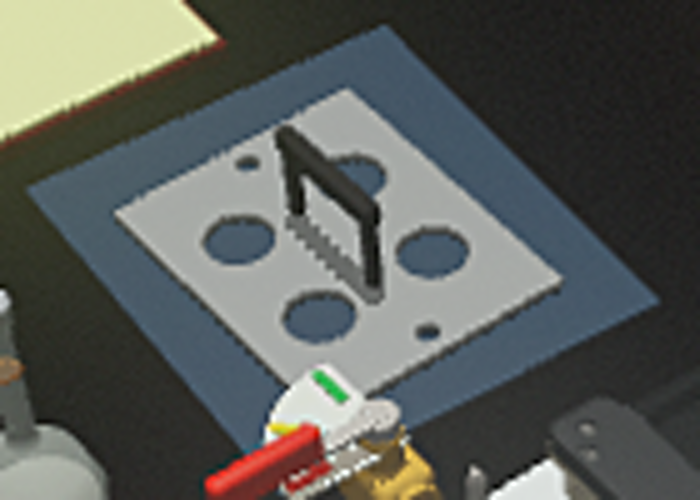

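View pics/t_p.png

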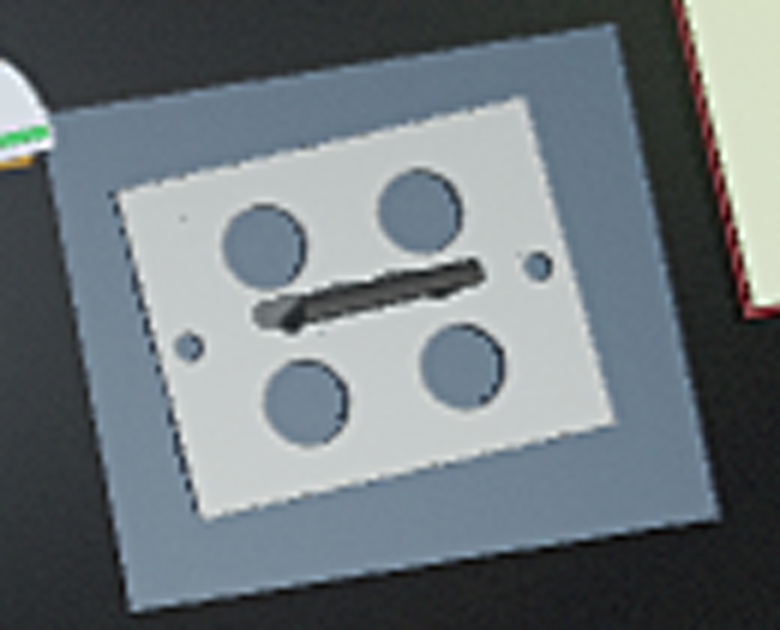

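```bash
cat > cfit.py <<'E'
from h import *
from scipy.optimize import least_squares
c=dict(np.load("avg_scene.npz")); t=dict(np.load("avg_top.npz"))
px=lambda l,o,s:(np.array(l,float)+.5)/s-.5+np.array(o)
T=px([(118,192),(522,97),(614,422),(203,520),(189,347),(539,266)],(400,211),6)
TL=np.array([[.08,.1],[.08,-.1],[-.08,-.1],[-.08,.1],[0,.085],[0,-.085]])
S=px([(348,88),(113,212),(562,280),(247,163),(428,332)],(188,97),5)
SL=np.array([[-.08,-.1],[.08,-.1],[-.08,.1],[0,-.085],[0,.085]])
def W(p,L):
    a,b=np.cos(p[2]),np.sin(p[2]); return np.c_[p[0]+a*L[:,0]-b*L[:,1],p[1]+b*L[:,0]+a*L[:,1],np.full(len(L),.008)]
f1=lambda p:(w2p(t,W(p,TL))-T).ravel(); f2=lambda p:(w2p(c,W(p,SL))-S).ravel()
for f in(f1,f2,lambda p:np.r_[f1(p),f2(p)]):
    r=least_squares(f,[.51,-.37,.2]); print(r.x.round(4),np.abs(r.fun).max().round(2))
p=r.x; plan([p[0],p[1],.2],p[2],op=60,step=52)
E
python3 cfit.py
```

```text
[ 0.5115 -0.3648  0.208 ] 0.38
[ 0.5117 -0.3654  0.2028] 0.13
[ 0.5116 -0.365   0.2063] 0.34
now [0.499  0.1064 0.2407] yaw 0.184 n 10
[60, -7.4, 46.6, 4.2, 0.000, -0.001, -0.002]
[60, -7.5, 46.6, 4.2, 0.000, -0.001, -0.002]
[60, -7.6, 46.5, 4.2, 0.000, -0.001, -0.002]
[60, -7.7, 46.5, 4.2, 0.000, -0.001, -0.002]
[60, -7.8, 46.5, 4.1, 0.000, -0.001, -0.002]
[60, -7.9, 46.5, 4.1, 0.000, -0.001, -0.002]
[60, -8.0, 46.5, 4.1, 0.000, -0.001, -0.002]
[60, -8.1, 46.5, 4.1, 0.000, -0.001, -0.002]
[60, -8.2, 46.4, 4.1, 0.000, -0.001, -0.002]
[60, -8.3, 46.4, 4.1, 0.000, -0.001, -0.002]
```

Request:
move_arm:
  increments:
    - [60, -7.5, 46.5, 0, 0, 0, -0.002]
    - [60, -7.5, 46.5, 0, 0, 0, -0.002]
    - [60, -7.6, 46.5, 0, 0, 0, -0.002]
    - [60, -7.7, 46.5, 0, 0, 0, -0.002]
    - [60, -7.8, 46.5, 0, 0, 0, -0.002]
    - [60, -8, 46.5, 0, 0, 0, -0.002]
    - [60, -8, 46.5, 3, 0, 0, -0.002]
    - [60, -8, 46.5, 3, 0, 0, -0.002]
    - [60, -8, 46.5, 3, 0, 0, -0.002]
    - [60, -5, 30, 3, 0, 0, -0.002]
    - [60, 0, 0, 0, 0, 0, 0]
    - [60, 0, 0, 0, 0, 0, 0]

```text
time: 47.25
tool_pos: [0.5084, -0.3695, 0.2271]
tool_rot: [3.14, -0.007, 0.195]
contact_force: [-0.5, -0.2, 0.4]
opening: 0.0599
```

Run:
```python
from h import *
rep(); plan([.513,-.3677,.10],.2036,op=60,n=1)
```

```text
t 47.25 pos [ 0.5084 -0.3695  0.2271] yaw 0.1955 rot [ 3.14  -0.007  0.195] F [-0.5 -0.2  0.4] op 59.9
now [ 0.5084 -0.3695  0.2271] yaw 0.195 n 1
[60, 4.0, -1.1, 127.1, 0.002, -0.007, -0.008]
```

Request:
move_arm:
  increments:
    - [60, 4, -1, 40, 0.002, -0.007, -0.008]
    - [60, 0, 0, 50, 0, 0, 0]
    - [60, 0, 0, 40, 0, 0, 0]
    - [60, 0, 0, 0, 0, 0, 0]
    - [60, 0, 0, 0, 0, 0, 0]
    - [60, 0, 0, 0, 0, 0, 0]

```text
time: 48.0
tool_pos: [0.5158, -0.3645, 0.1008]
tool_rot: [3.135, -0.006, 0.209]
contact_force: [0.5, 0.1, 0.2]
opening: 0.0598
```

Run:
```python
from h import *
rep(); plan([.513,-.3677,.043],.2036,op=60,n=1)
```

```text
t 48.0 pos [ 0.5158 -0.3645  0.1008] yaw 0.2088 rot [ 3.135 -0.006  0.209] F [0.5 0.1 0.2] op 59.8
now [ 0.5158 -0.3645  0.1008] yaw 0.209 n 1
[60, -3.8, 2.2, 57.8, 0.007, -0.006, 0.005]
```

Request:
move_arm:
  increments:
    - [60, -3.8, 2.2, 20, 0.007, -0.006, 0.005]
    - [60, 0, 0, 20, 0, 0, 0]
    - [60, 0, 0, 12, 0, 0, 0]
    - [60, 0, 0, 0, 0, 0, 0]
    - [60, 0, 0, 0, 0, 0, 0]

```text
time: 48.62
tool_pos: [0.5134, -0.3695, 0.0487]
tool_rot: [3.138, -0.002, 0.203]
contact_force: [0.3, 0.3, -0.0]
opening: 0.0596
```

Run:
```python
from h import *
rep(); plan([.513,-.3677,.045],.2036,op=60,n=1)
```

```text
t 48.62 pos [ 0.5134 -0.3695  0.0487] yaw 0.2026 rot [ 3.138e+00 -2.000e-03  2.030e-01] F [ 0.3  0.3 -0. ] op 59.6
now [ 0.5134 -0.3695  0.0487] yaw 0.203 n 1
[60, -0.0, -1.9, 3.7, 0.004, -0.002, -0.001]
```

Request:
move_arm:
  increments:
    - [60, 0, -1.9, 4, 0.003, 0, 0]
    - [60, 0, 0, 0, 0, 0, 0]
    - [0, 0, 0, 0, 0, 0, 0]
    - [0, 0, 0, 0, 0, 0, 0]
    - [0, 0, 0, 0, 0, 0, 0]
    - [0, 0, 0, 0, 0, 0, 0]
    - [0, 0, 0, 0, 0, 0, 0]
    - [0, 0, 0, 0, 0, 0, 0]
    - [0, 0, 0, 0, 0, 0, 0]
  newtons: 8

```text
time: 49.75
tool_pos: [0.5136, -0.3681, 0.0461]
tool_rot: [3.139, -0.004, 0.203]
contact_force: [0.1, -0.4, 0.9]
opening: 0.0119
```

Request:
move_arm:
  increments:
    - [0, 0, 0, 0, 0, 0, 0]
    - [0, 0, 0, 0, 0, 0, 0]
  newtons: 40

```text
time: 50.0
tool_pos: [0.5136, -0.3681, 0.0461]
tool_rot: [3.139, -0.004, 0.203]
contact_force: [0.2, 0.7, 0.1]
opening: 0.0114
```

Run:
```python
from h import *
rep()
```

```text
t 50.0 pos [ 0.5136 -0.3681  0.0461] yaw 0.2029 rot [ 3.139 -0.004  0.203] F [0.2 0.7 0.1] op 11.4
```

Request:
move_arm:
  increments:
    - [0, 0, 0, -10, 0, 0, 0]
    - [0, 0, 0, -30, 0, 0, 0]
    - [0, 0, 0, -45, 0, 0, 0]
    - [0, 0, 0, -45, 0, 0, 0]
    - [0, 0, 0, -40, 0, 0, 0]
    - [0, 0, 0, -15, 0, 0, 0]
    - [0, 0, 0, 0, 0, 0, 0]

```text
time: 50.88
tool_pos: [0.5116, -0.3663, 0.2364]
tool_rot: [-3.139, -0.0, 0.203]
contact_force: [0.1, 0.1, -4.3]
opening: 0.0118
```

Run:
```python
from h import *
rep(); plan([.5428,.0056,.215],.195,op=0,step=38)
```

```text
t 50.88 pos [ 0.5116 -0.3663  0.2364] yaw 0.2025 rot [-3.139 -0.     0.203] F [ 0.1  0.1 -4.3] op 11.8
now [ 0.5116 -0.3663  0.2364] yaw 0.203 n 10
[0, 10.5, -35.8, 2.2, -0.000, -0.000, 0.001]
[0, 10.5, -35.8, 2.2, -0.000, -0.000, 0.001]
[0, 10.5, -35.8, 2.2, -0.000, -0.000, 0.001]
[0, 10.5, -35.8, 2.2, -0.000, -0.000, 0.001]
[0, 10.4, -35.8, 2.2, -0.000, -0.000, 0.001]
[0, 10.4, -35.8, 2.2, -0.000, -0.000, 0.001]
[0, 10.4, -35.8, 2.2, -0.000, -0.000, 0.001]
[0, 10.3, -35.9, 2.2, -0.000, -0.000, 0.001]
[0, 10.3, -35.9, 2.2, -0.000, -0.000, 0.001]
[0, 10.3, -35.9, 2.1, -0.000, -0.000, 0.001]
```

Request:
move_arm:
  increments:
    - [0, 6, -20, 0, 0, 0, 0]
    - [0, 10.5, -36, 0, 0, 0, 0]
    - [0, 10.5, -36, 0, 0, 0, 0]
    - [0, 10.5, -36, 0, 0, 0, 0]
    - [0, 10.5, -36, 0, 0, 0, 0]
    - [0, 10.5, -36, 0, 0, 0, 0]
    - [0, 10.5, -36, 0, 0, 0, 0.002]
    - [0, 10.5, -36, 0, 0, 0, 0.002]
    - [0, 10.5, -36, 0, 0, 0, 0.002]
    - [0, 7, -25, 0, 0, 0, 0.002]
    - [0, 3, -10, 0, 0, 0, 0]
    - [0, 0, 0, 0, 0, 0, 0]

```text
time: 52.38
tool_pos: [0.5315, 0.0143, 0.2255]
tool_rot: [-3.12, 0.021, 0.199]
contact_force: [-0.5, 0.5, -3.1]
opening: 0.0114
```

Request:
move_arm:
  increments:
    - [0, 0, 0, 0, 0, 0, 0]
    - [0, 0, 0, 0, 0, 0, 0]

```text
time: 52.62
tool_pos: [0.5312, 0.0128, 0.2251]
tool_rot: [-3.12, 0.022, 0.197]
contact_force: [-0.4, -0.1, -3.1]
opening: 0.0119
```

Run:
```python
from h import *
rep(); plan([.5428,.0056,.21],.195,op=0,n=1)
```

```text
t 52.62 pos [0.5312 0.0128 0.2251] yaw 0.1971 rot [-3.12   0.022  0.197] F [-0.4 -0.1 -3.1] op 11.9
now [0.5312 0.0128 0.2251] yaw 0.197 n 1
[0, 10.3, 9.6, 14.6, -0.022, 0.022, 0.002]
```

Request:
move_arm:
  increments:
    - [0, 10.3, 9.6, 10, -0.022, 0.022, 0.002]
    - [0, 0, 0, 0, 0, 0, 0]
    - [0, 0, 0, 0, 0, 0, 0]

```text
time: 53.0
tool_pos: [0.5429, 0.0034, 0.2148]
tool_rot: [3.141, 0.001, 0.192]
contact_force: [0.2, -0.1, -3.2]
opening: 0.0114
```

Run:
```python
from h import *
rep(); plan([.5428,.0056,.20],.195,op=0,n=1)
```

```text
t 53.0 pos [0.5429 0.0034 0.2148] yaw 0.1917 rot [3.141e+00 1.000e-03 1.920e-01] F [ 0.2 -0.1 -3.2] op 11.4
now [0.5429 0.0034 0.2148] yaw 0.192 n 1
[0, 0.3, -2.1, 14.8, 0.000, 0.001, -0.003]
```

Request:
move_arm:
  increments:
    - [0, 0.3, -2.1, 9, 0, 0, -0.003]
    - [0, 0, 0, 9, 0, 0, 0]
    - [0, 0, 0, 0, 0, 0, 0]
    - [0, 0, 0, 0, 0, 0, 0]

```text
time: 53.5
tool_pos: [0.5423, 0.0059, 0.1958]
tool_rot: [-3.141, 0.001, 0.195]
contact_force: [-0.4, 0.6, -3.2]
opening: 0.0117
```

Run:
```python
from h import *
rep(); plan([.5428,.0056,.19],.195,op=0,n=1)
c=cam("scene"); crop(c,"s_q.png",300,220,160,120,5)
```

```text
t 53.5 pos [0.5423 0.0059 0.1958] yaw 0.1948 rot [-3.141e+00  1.000e-03  1.950e-01] F [-0.4  0.6 -3.2] op 11.7
now [0.5423 0.0059 0.1958] yaw 0.195 n 1
[0, 0.4, 0.4, 5.8, -0.000, 0.001, -0.000]
s_q.png origin 220 160 scale 5
```

View pics/s_q.png

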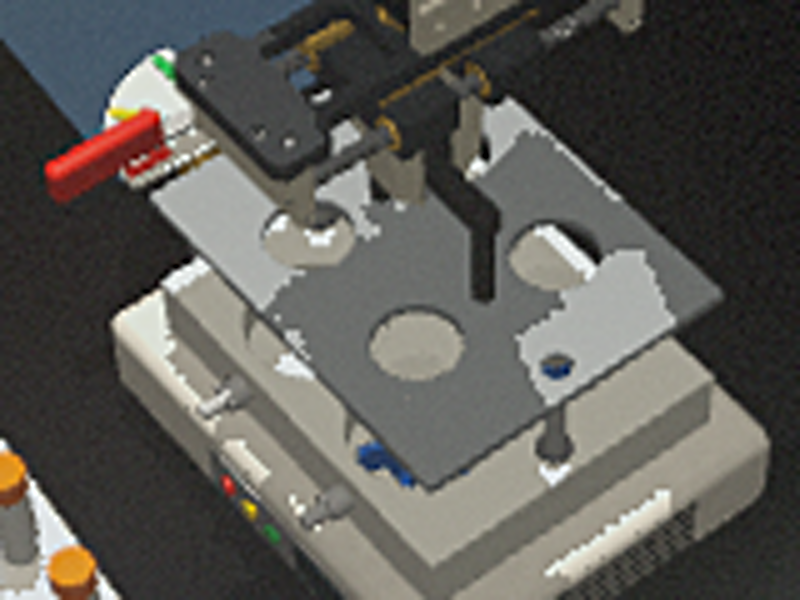

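The cover hangs level over the pump, its +y stud hole at scene (331,233) just above its stud. I'll lower it in steps and watch the force.

Request:
move_arm:
  increments:
    - [0, 0.4, 0.4, 5, 0, 0, 0]
    - [0, 0, 0, 5, 0, 0, 0]
    - [0, 0, 0, 5, 0, 0, 0]
    - [0, 0, 0, 5, 0, 0, 0]
    - [0, 0, 0, 5, 0, 0, 0]

```text
time: 54.18
tool_pos: [0.5431, 0.0055, 0.1695]
tool_rot: [3.141, 0.0, 0.195]
contact_force: [0.8, 0.2, -3.0]
opening: 0.0119
```

Run:
```python
from h import *
rep(); plan([.5428,.0056,.16],.195,op=0,n=1)
c=cam("scene"); crop(c,"s_r.png",300,220,160,120,5)
```

```text
t 54.17 pos [0.5431 0.0055 0.1695] yaw 0.1948 rot [3.141 0.    0.195] F [ 0.8  0.2 -3. ] op 11.9
now [0.5431 0.0055 0.1695] yaw 0.195 n 1
[0, -0.2, -0.2, 9.5, 0.000, 0.000, -0.000]
s_r.png origin 220 160 scale 5
```

View pics/s_r.png

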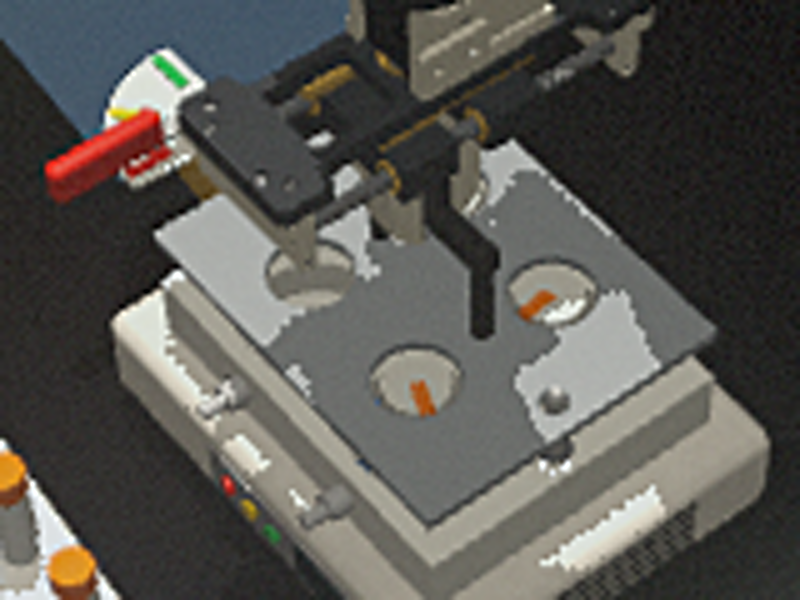

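The cover is on the studs and the journals line up with its holes. Continuing down; seated is TCP z ≈ 0.140.

Request:
move_arm:
  increments:
    - [0, -0.2, 0, 6, 0, 0, 0]
    - [0, 0, 0, 6, 0, 0, 0]
    - [0, 0, 0, 6, 0, 0, 0]
    - [0, 0, 0, 4, 0, 0, 0]

```text
time: 54.72
tool_pos: [0.5425, 0.0055, 0.1454]
tool_rot: [-3.141, 0.001, 0.195]
contact_force: [0.4, 0.1, -4.1]
opening: 0.0117
```

Run:
```python
from h import *
rep()
```

```text
t 54.73 pos [0.5425 0.0055 0.1454] yaw 0.1948 rot [-3.141e+00  1.000e-03  1.950e-01] F [ 0.4  0.1 -4.1] op 11.7
```

Request:
move_arm:
  increments:
    - [0, 0, 0, 3, 0, 0, 0]
    - [0, 0, 0, 2, 0, 0, 0]
    - [0, 0, 0, 1, 0, 0, 0]
    - [0, 0, 0, 1, 0, 0, 0]

```text
time: 55.22
tool_pos: [0.5425, 0.0055, 0.1401]
tool_rot: [3.141, 0.0, 0.195]
contact_force: [-4.4, -0.1, 5.0]
opening: 0.0115
```

Run:
```python
from h import *
rep()
```

```text
t 55.23 pos [0.5425 0.0055 0.1401] yaw 0.195 rot [3.141 0.    0.195] F [-4.4 -0.1  5. ] op 11.5
```

Request:
move_arm:
  increments:
    - [40, 0, 0, 0, 0, 0, 0]
    - [40, 0, 0, 0, 0, 0, 0]
    - [40, 0, 0, 0, 0, 0, 0]
    - [40, 0, 0, -20, 0, 0, 0]
    - [40, 0, 0, -45, 0, 0, 0]
    - [40, 0, 0, -20, 0, 0, 0]
    - [40, 0, 0, 0, 0, 0, 0]

```text
time: 56.1
tool_pos: [0.5437, 0.0053, 0.2272]
tool_rot: [3.141, -0.002, 0.195]
contact_force: [-0.4, -0.5, 0.3]
opening: 0.04
```

Run:
```python
from h import *
rep(); plan([.637,-.135,.21],-1.372,op=40,step=35)
c=cam("scene"); crop(c,"s_s.png",300,220,160,120,5)
```

```text
t 56.1 pos [0.5437 0.0053 0.2272] yaw 0.1948 rot [ 3.141e+00 -2.000e-03  1.950e-01] F [-0.4 -0.5  0.3] op 40.0
now [0.5437 0.0053 0.2272] yaw 0.195 n 10
[40, 6.4, 15.6, 1.7, -0.000, -0.000, 0.157]
[40, 8.8, 14.4, 1.7, -0.000, -0.000, 0.157]
[40, 10.9, 12.8, 1.7, -0.000, -0.000, 0.157]
[40, 12.8, 11.0, 1.7, -0.000, -0.000, 0.157]
[40, 14.3, 8.8, 1.7, -0.000, -0.000, 0.157]
[40, 15.6, 6.5, 1.7, -0.000, -0.000, 0.157]
[40, 16.4, 4.0, 1.7, -0.000, -0.000, 0.157]
[40, 16.8, 1.4, 1.7, -0.000, -0.000, 0.157]
[40, 16.8, -1.3, 1.7, -0.000, -0.000, 0.157]
[40, 16.4, -3.9, 1.7, -0.000, -0.000, 0.157]
s_s.png origin 220 160 scale 5
```

View pics/s_s.png

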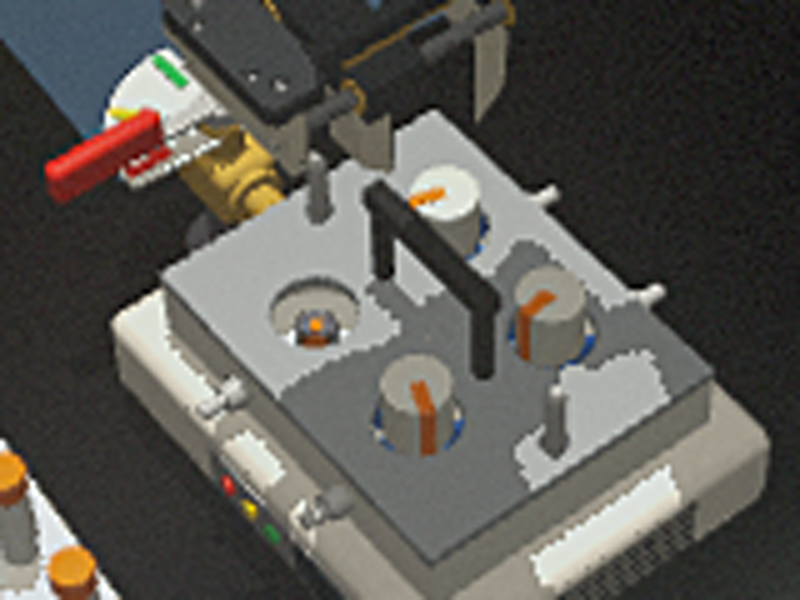

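The cover is seated flush with the journals through its holes, and the valve is still shut. Now for the valve.

Request:
move_arm:
  increments:
    - [40, 6.4, 15.6, 0, 0, 0, 0.157]
    - [40, 9, 14.4, 0, 0, 0, 0.157]
    - [40, 11, 13, 0, 0, 0, 0.157]
    - [40, 13, 11, 0, 0, 0, 0.157]
    - [40, 14, 9, 0, 0, 0, 0.157]
    - [40, 15.6, 6.5, 0, 0, 0, 0.157]
    - [40, 16.4, 4, 0, 0, 0, 0.157]
    - [40, 16.8, 1.4, 0, 0, 0, 0.157]
    - [40, 16.8, -1.3, 0, 0, 0, 0.157]
    - [40, 14, -3.9, 0, 0, 0, 0.12]
    - [40, 0, 0, 0, 0, 0, 0]
    - [40, 0, 0, 0, 0, 0, 0]

```text
time: 57.65
tool_pos: [0.6286, -0.1373, 0.2035]
tool_rot: [3.114, 0.014, -1.385]
contact_force: [0.1, -0.3, -0.1]
opening: 0.04
```

Run:
```python
from h import *
rep(); plan([.638,-.1335,.15],-1.372,op=40,n=1)
```

```text
t 57.65 pos [ 0.6286 -0.1373  0.2035] yaw -1.3853 rot [ 3.114  0.014 -1.385] F [ 0.1 -0.3 -0.1] op 40.0
now [ 0.6286 -0.1373  0.2035] yaw -1.385 n 1
[40, -1.2, -11.4, 53.2, 0.027, 0.014, -0.013]
```

Request:
move_arm:
  increments:
    - [40, -1.2, -10, 20, 0.027, 0.014, -0.013]
    - [40, 0, 0, 25, 0, 0, 0]
    - [40, 0, 0, 0, 0, 0, 0]
    - [40, 0, 0, 0, 0, 0, 0]

```text
time: 58.15
tool_pos: [0.6371, -0.1317, 0.1578]
tool_rot: [-3.141, -0.0, -1.363]
contact_force: [-1.8, -0.3, 0.1]
opening: 0.0399
```

Run:
```python
from h import *
rep(); plan([.638,-.1335,.112],-1.372,op=40,n=1)
c=cam("scene"); crop(c,"s_t.png",255,185,120,90,6)
```

```text
t 58.15 pos [ 0.6371 -0.1317  0.1578] yaw -1.3632 rot [-3.141 -0.    -1.363] F [-1.8 -0.3  0.1] op 39.9
now [ 0.6371 -0.1317  0.1578] yaw -1.363 n 1
[40, 1.9, -0.4, 45.8, -0.001, -0.000, 0.009]
s_t.png origin 195 140 scale 6
```

View pics/s_t.png

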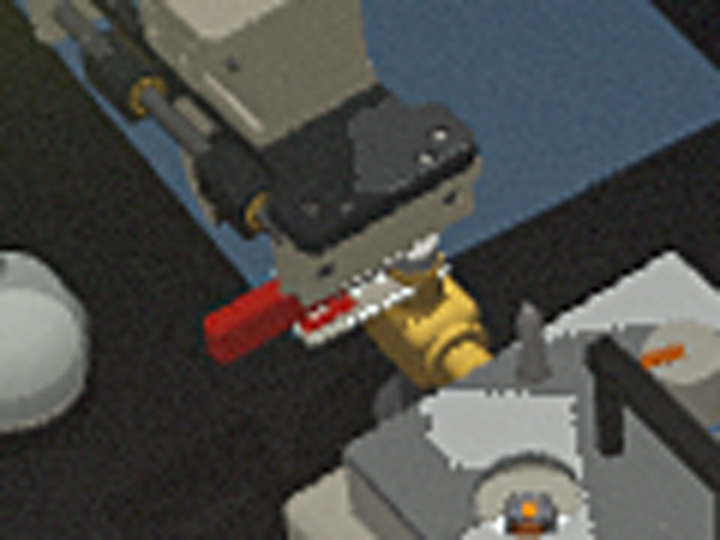

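Request:
move_arm:
  increments:
    - [40, 1.5, -0.4, 20, 0, 0, 0.009]
    - [40, 0, 0, 20, 0, 0, 0]
    - [40, 0, 0, 4, 0, 0, 0]
    - [40, 0, 0, 0, 0, 0, 0]
    - [0, 0, 0, 0, 0, 0, 0]
    - [0, 0, 0, 0, 0, 0, 0]
    - [0, 0, 0, 0, 0, 0, 0]
    - [0, 0, 0, 0, 0, 0, 0]
    - [0, 0, 0, 0, 0, 0, 0]
  newtons: 10

```text
time: 59.32
tool_pos: [0.6421, -0.1392, 0.1201]
tool_rot: [-3.129, -0.014, -1.372]
contact_force: [0.7, 2.5, -1.5]
opening: 0.0118
```

Run:
```python
from h import *
rep(); arc([.5722,-.1464],-1.372-.785,8)
```

```text
t 59.33 pos [ 0.6421 -0.1392  0.1201] yaw -1.3724 rot [-3.129 -0.014 -1.372] F [ 0.7  2.5 -1.5] op 11.8
r 0.07028408980508649 y0 -1.3723591297874222
[0, 6.8, 1.0, 0.0, 0, 0, 0.098]
[0, 6.8, 1.0, 0.0, 0, 0, 0.098]
[0, 6.8, 1.0, 0.0, 0, 0, 0.098]
[0, 6.8, 1.0, 0.0, 0, 0, 0.098]
[0, 6.8, 1.0, 0.0, 0, 0, 0.098]
[0, 6.8, 1.0, 0.0, 0, 0, 0.098]
[0, 6.8, 1.0, 0.0, 0, 0, 0.098]
[0, 6.8, 1.0, 0.0, 0, 0, 0.098]
```

Request:
move_arm:
  increments:
    - [0, 0, 0, 4, 0, 0, 0]
    - [0, 6.8, 0.4, 0, 0, 0, 0.098]
    - [0, 6.8, 0.4, 0, 0, 0, 0.098]
    - [0, 6.8, 0.4, 0, 0, 0, 0.098]
    - [0, 6.8, 0.4, 0, 0, 0, 0.098]
    - [0, 6.8, 0.4, 0, 0, 0, 0.098]
    - [0, 6.8, 0.4, 0, 0, 0, 0.098]
    - [0, 0, 0, 0, 0, 0, 0]

```text
time: 60.32
tool_pos: [0.6394, -0.1777, 0.1186]
tool_rot: [-3.119, -0.004, -1.972]
contact_force: [-0.9, -4.2, -2.2]
opening: 0.012
```

Run:
```python
from h import *
rep(); arc([.573,-.152],-1.372-.785,2)
```

```text
t 60.33 pos [ 0.6394 -0.1777  0.1186] yaw -1.9716 rot [-3.119 -0.004 -1.972] F [-0.9 -4.2 -2.2] op 12.0
r 0.07124538609600571 y0 -1.9715767469862022
[0, 6.6, 0.1, 0.0, 0, 0, 0.093]
[0, 6.6, 0.1, 0.0, 0, 0, 0.093]
```

Request:
move_arm:
  increments:
    - [0, 7.4, 0.1, 0, 0, 0, 0.093]
    - [0, 7.4, 0.1, 0, 0, 0, 0.093]
    - [0, 0, 0, 0, 0, 0, 0]
    - [0, 0, 0, 0, 0, 0, 0]

```text
time: 60.82
tool_pos: [0.6333, -0.1901, 0.1186]
tool_rot: [-3.118, 0.0, -2.151]
contact_force: [0.4, -2.8, -2.4]
opening: 0.0119
```

Run:
```python
from h import *
rep()
```

```text
t 60.83 pos [ 0.6333 -0.1901  0.1186] yaw -2.1509 rot [-3.118  0.    -2.151] F [ 0.4 -2.8 -2.4] op 11.9
```

Release, rise and retreat, then measure.

Request:
move_arm:
  increments:
    - [40, 0, 0, 0, 0, 0, 0]
    - [40, 0, 0, 0, 0, 0, 0]
    - [40, 0, 0, 0, 0, 0, 0]
    - [40, 0, 0, -20, 0, 0, 0]
    - [40, 0, 0, -50, 0, 0, 0]
    - [40, 0, 0, -50, 0, 0, 0]
    - [40, 0, 0, 0, 0, 0, 0]

```text
time: 61.7
tool_pos: [0.6313, -0.1854, 0.2421]
tool_rot: [-3.121, 0.003, -2.145]
contact_force: [1.1, -0.0, -0.6]
opening: 0.0401
```

Run:
```python
from h import *
rep(); plan([.38,-.42,.26],-2.151,op=40,step=50)
```

```text
t 61.7 pos [ 0.6313 -0.1854  0.2421] yaw -2.1455 rot [-3.121e+00  3.000e-03 -2.145e+00] F [ 1.1 -0.  -0.6] op 40.1
now [ 0.6313 -0.1854  0.2421] yaw -2.145 n 7
[40, 47.6, 11.9, -2.9, -0.003, 0.000, 0.001]
[40, 47.6, 11.8, -2.9, -0.003, 0.000, 0.001]
[40, 47.7, 11.8, -2.8, -0.003, 0.000, 0.001]
[40, 47.7, 11.8, -2.8, -0.003, 0.000, 0.001]
[40, 47.7, 11.7, -2.7, -0.003, 0.000, 0.001]
[40, 47.7, 11.7, -2.7, -0.003, 0.000, 0.001]
[40, 47.7, 11.7, -2.6, -0.003, 0.000, 0.001]
```

Request:
move_arm:
  increments:
    - [40, 48, 12, -3, 0, 0, 0]
    - [40, 48, 12, -3, 0, 0, 0]
    - [40, 48, 12, -3, 0, 0, 0]
    - [40, 48, 12, -3, 0, 0, 0]
    - [40, 48, 12, -3, 0, 0, 0]
    - [40, 48, 12, -3, 0, 0, 0]
    - [40, 30, 8, 0, 0, 0, 0]
    - [40, 0, 0, 0, 0, 0, 0]

```text
time: 62.7
tool_pos: [0.3831, -0.4117, 0.2504]
tool_rot: [-3.131, 0.007, -2.141]
contact_force: [0.2, 0.7, -0.5]
opening: 0.04
```

Run:
```python
from h import *
rep()
for n in("scene","top"):
    L=[cam(n) for _ in range(6)]; c=L[0]; c["img"]=np.mean([l["img"].astype(float) for l in L],0); np.savez(f"avg_{n}.npz",**c)
    cv2.imwrite(f"pics/{n}_v.png",c["img"][:,:,::-1].astype(np.uint8))
c=dict(np.load("avg_scene.npz")); t=dict(np.load("avg_top.npz"))
for d in(c,t): d["img"]=d["img"].astype(np.uint8)
crop(c,"s_u.png",290,205,160,140,5); crop(t,"t_u.png",350,240,160,120,5)
# lever principal axis from red pixels
for nm,cc,z in(("top",t,.125),("scene",c,.118)):
    I=cc["img"].astype(int); m=(I[...,0]>150)&(I[...,1]<70)&(I[...,2]<70) if nm=="top" else (I[...,0]>190)&(I[...,1]<80)&(I[...,2]<80)
    u,v=w2p(cc,[.62,-.18,.118])[0]; V,U=np.nonzero(m); k=(abs(U-u)<30)&(abs(V-v)<30); U,V=U[k],V[k]
    P=np.array([p2w(cc,a,b,z)[:2] for a,b in zip(U,V)]); g=P.mean(0); w,e=np.linalg.eigh(np.cov((P-g).T)); d=e[:,1]; d=d*np.sign(d[0])
    print(nm,len(U),g.round(4),"dir",np.arctan2(d[1],d[0]).round(3),"valve",(.199-np.arctan2(d[1],d[0])).round(3), "from axis", (.199-np.arctan2(g[1]+.152,g[0]-.573)).round(3))
```

```text
t 62.7 pos [ 0.3831 -0.4117  0.2504] yaw -2.141 rot [-3.131  0.007 -2.141] F [ 0.2  0.7 -0.5] op 40.0
s_u.png origin 210 135 scale 5
t_u.png origin 270 180 scale 5
top 41 [ 0.6279 -0.1871] dir -0.549 valve 0.748 from axis 0.768
scene 70 [ 0.6262 -0.1837] dir -1.272 valve 1.471 from axis 0.736
```

View pics/s_u.png

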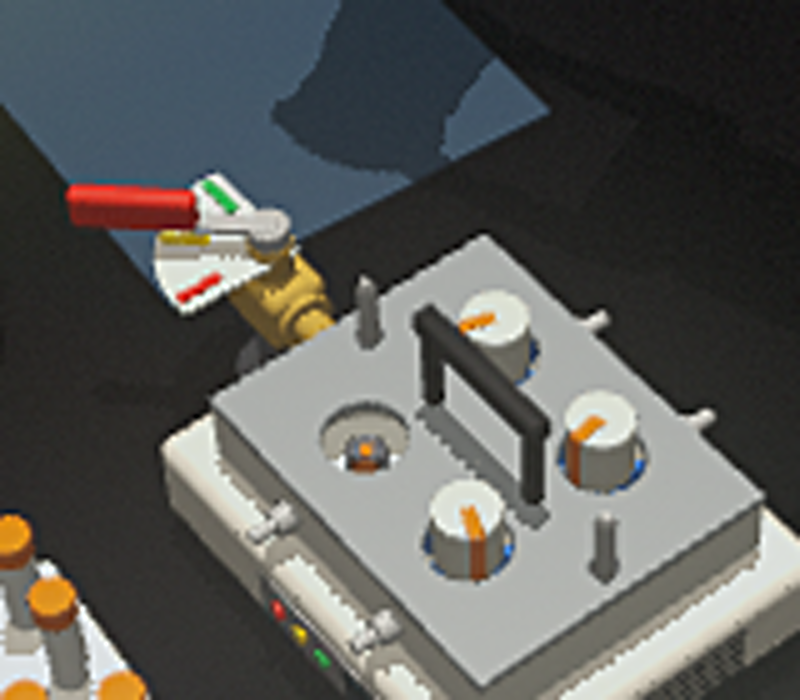

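View pics/t_u.png

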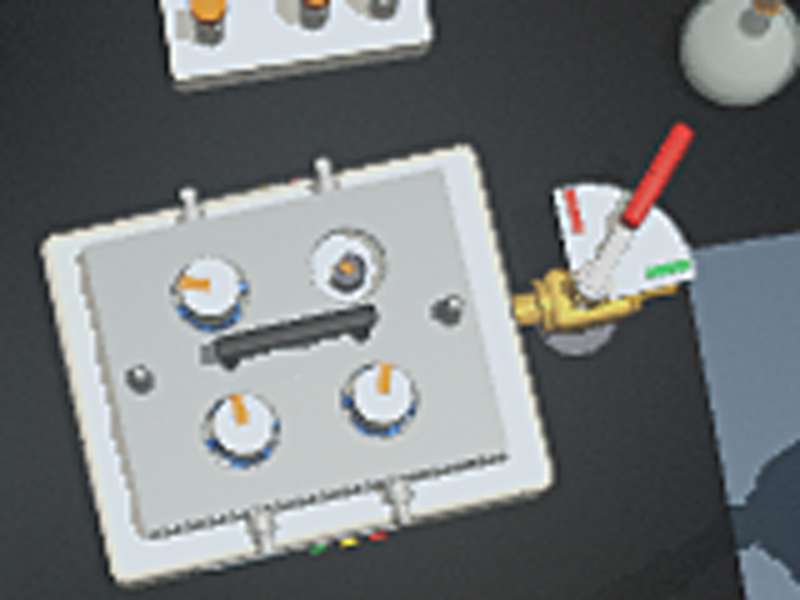

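Run:
```python
from ang import *
C={"scene":dict(np.load("avg_scene.npz")),"top":dict(np.load("avg_top.npz"))}
def box(ax,ay,th):
    L=np.array([[x,y,z] for x in(.035,.097) for y in(-.006,.006) for z in(.103,.125)]); a,b=np.cos(th),np.sin(th)
    return np.c_[ax+a*L[:,0]-b*L[:,1],ay+b*L[:,0]+a*L[:,1],L[:,2]]
def prep(cc):
    u,v=w2p(cc,[.62,-.18,.115])[0]; win=(int(u)-22,int(v)-22,44,44)
    I=cc["img"][win[1]:win[1]+44,win[0]:win[0]+44]; r=np.clip((I[...,0]-np.maximum(I[...,1],I[...,2]))/80,0,1); 
    n,l,s,_=cv2.connectedComponentsWithStats((r>.4).astype(np.uint8)); k=1+np.argmax(s[1:,4]); m=cv2.dilate((l==k).astype(np.uint8),np.ones((3,3)))
    return win,r*m
D={n:prep(C[n]) for n in C}
def res(q,names):
    o=0
    for n in names:
        win,r=D[n]; P=box(q[0]/100,q[1]/100,q[2]); uv=w2p(C[n],P); h=cv2.convexHull(uv.astype(np.float32))[:,0]
        lab=np.zeros((44*S,44*S),np.uint8); cv2.fillPoly(lab,[np.round((np.c_[h[:,0]-win[0]+.5,h[:,1]-win[1]+.5]*S-.5)*16).astype(np.int32)],1,shift=4)
        f=cv2.resize(lab.astype(np.float32),None,fx=1/S,fy=1/S,interpolation=cv2.INTER_AREA); o+=((f-r)**2).sum()
    return o
for names in(["top"],["scene"],["top","scene"]):
    b=min((minimize(res,[57.3,-15.2,t0],args=(names,),method="Nelder-Mead",options=dict(initial_simplex=np.array([[0,0,0],[.4,0,0],[0,.4,0],[0,0,.15]])+[57.3,-15.2,t0])) for t0 in(-.7,-.55,-.45)),key=lambda r:r.fun)
    print(names,b.x.round(3),b.fun.round(2),"valve",(.199-b.x[2]).round(3))
# pump/cover refit, rotor states
print([(k,[ (np.round(r["rect"]).tolist(),round(r["conf"],2)) for r in robot.look_for(k,"scene")][:1]) for k in("reagent","flask","tubes")])
```

```text
['top'] [ 57.271 -15.284  -0.564] 6.53 valve 0.763
['scene'] [ 57.423 -15.086  -0.612] 36.22 valve 0.811
['top', 'scene'] [ 57.302 -15.196  -0.579] 45.08 valve 0.778
[('reagent', []), ('flask', [([183.0, 158.0, 30.0, 54.0], 0.71)]), ('tubes', [([188.0, 240.0, 66.0, 79.0], 0.89)])]
```

View pics/scene_v.png

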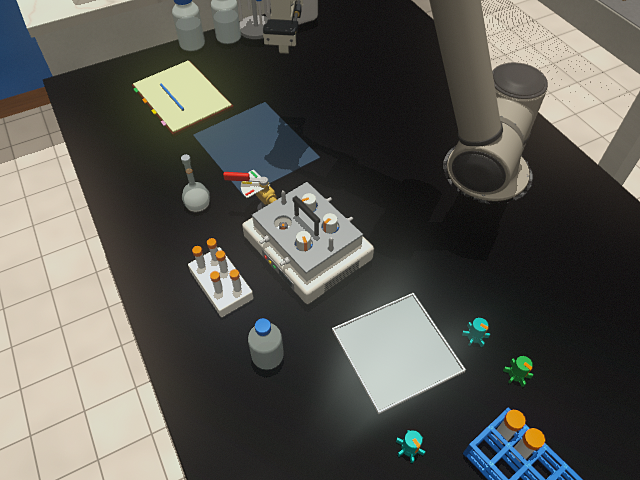

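The cover is flush (corners as at the start), three journals come up through it, and the tray is empty. The bottle (265,345), flask (195,190) and tube block (220,278) stand where they were, and the lever is at about 45°. Handing in.

```bash
python3 -c "
from cell import robot
print(robot.hand_in()); print(robot.observe()['time'])"
```

```text
the job is handed in; nothing more can be done
None
the job is handed in; nothing more can be done
```

The pump is back together and the job was handed in at about 63–64 s on the robot's clock, well inside the 210 s limit. The hand-in gives no verdict.

**What I did:**
- I turned the valve to its stop.
- I laid the cover on the mat.
- I fitted the tray's three rotors onto shafts 1, 3 and 4, numbered in my own order. Each slid past the shaft tip without contact and bottomed at full depth. One shaft has no rotor, because only three were there.
- I put the cover back over the studs.
- I opened the valve half way.

**Last checks:**
- **Valve lever:** 0.778 rad from both cameras fitted together (target 0.785). Separately the top camera gave 0.763 and the scene camera 0.811; both are within 0.10 rad.
- **Cover:** its corners are within about 0.7 pixel of where they were at the start.
- **Bystanders:** the network did not report the reagent bottle in the last picture. By eye it, the flask and the tube block stand where they were.
- **Failed reading:** a crude colour-pixel estimate of the lever angle from the scene camera came out at 1.471 rad. It mixed in the lever's side face, so I replaced it with the fit above.

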